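# Change over the token pans under the laundry's coin counter

## Robot

A 7-joint arm with a two-finger parallel gripper is mounted at the origin on the work surface. World frame = base frame: x ahead of the robot, y to its left, z up, the work surface at z = 0. Lengths are in mm, angles in degrees, forces in N, time in s.
With the tool pointing down it reaches from about 425 to 800 mm from the base axis. Payload 8.3 kg.
Tool frame: the origin (TCP) lies at the very end of the fingers, on their centre line; the grasp point (between the pads) lies 19 mm behind it; z points along the fingers, y is the line along which they close (so a half turn about z gives the same grasp; the last joint's range is limited). The gripper opens to 85 mm and grips with 20 to 120 N. Pads are 22 mm wide; open, the fingers measure 114 mm over their backs; the gripper's body (76 mm by 85 mm) begins 54 mm behind the grasp point. The pads swing forward as they close: fully open they stand 13 mm farther back than shut.
Start: joints at [60.338, 21.967, 0.94, 78.501, -0.361, 79.538, -2.664], TCP at [274.584, -561.433, 231.279] pointing down, gripper open.
Joint ranges: [-169.22, 169.22], [-14.56, 117.87], [-87.37, 89.26], [10.42, 133.3], [-82.24, 262.24], [0.94, 117.77], [-172.7, 172.7]. Speed limits (degrees/s): [136.94, 136.94, 172.46, 172.46, 180, 180, 180].

## Interface

Orientations are given as a 3x3 rotation matrix whose columns are the frame's x, y, z axes.
In Python, from workcell import manip gives the robot as it stands.
- The arm moves only by the tool move_arm, never from a script. Its argument "commands" is a list of rows, each a list of 5 numbers: the shift along the tool's x, y, z in units of 40 mm (1.0 is 40 mm), then the turn about the tool's z in units of 8 degrees (1.0 is 8 degrees), then the opening, from 0 (shut) to 1 (fully open). In form: [[dx, dy, dz, spin, grip], ...]. A call has 1 to 12 rows; each row shifts and turns the commanded pose from where the row before left it, along the tool's axes as they then stand; what a row does not reach is not made up. A row lasts 1/10 s, in which the tool goes at most 50 mm and 8.59 degrees, less where a joint would pass 70% of its speed; a pose out of reach is approached as far as the arm can. A call is refused whole if a number of a shift passes 1 or a number of a turn 1, either way. A call with a gripper value outside its range is refused whole. The fingers move at their own pace and stop on an object; "newtons" is the grip in N (left out, the last holds). Time passes only in rows, so rows that do not move let the fingers close. It gives the time, the measured TCP pose, the force, the opening and the grip force at its end, in the units of the state.
- manip.state(): the state, without advancing time (a new reading comes with each control period).
- manip.read_camera(name): name is "scene" or "top" or "wrist"; returns the picture (480x640x3 uint8, red, green, blue); there is no depth.
- manip.get_calibration(name): a dict with "fx", "fy", "cx", "cy" (pixels), "R" (3x3) and "t" (3): a world point X has camera coordinates R X + t; the wrist camera has in their place "tool_from_camera" (4x4, takes a point from camera to tool coordinates, whose origin is the TCP and whose axes are the flange's). Camera axes: x right, y down, z forward; pixel columns grow to the right and rows downward; lengths in mm; the calibration is good to about 2 mm. A picture is of the moment at which its call begins: read the wrist's pose just before it. get_calibration takes no time and is no camera call.
- manip.finish_job(): hands the job in; it is judged then, once.
The state is a dict: "clock": time; "joints": joint angles; "joint_vel": joint speeds; "joint_torque": joint torques, N m; "tool_pos": TCP position; "tool_rot": TCP orientation; "wrist_force": force on the tool from outside, world axes, zero at the start; "torque": the same for the moment, N m; "width": finger opening in mm; "finger_force": force on a finger pad.
Only numpy, scipy, OpenCV 4.12 (cv2) and the standard library are available. Lean on these libraries where they do the work, as an engineer would, in place of code of your own. Each camera call takes 0.05 s, during which the arm holds its last target. There are 200 camera calls.

## Task

The tokens in the pan under the counting machine's spout are counted: slide that pan along the table top, without lifting or tipping it, out from under the machine and on to the round weigh plate, so that its whole base stands on the plate and all the tokens stay in it. Then slide the empty pan across from its waiting mark in the same way, until it stands centred under the spout. Let go of both pans and leave the other things on the table where they are.

Things in the scene. Friction and masses are not known exactly. Their poses are not given: they have to be found in the camera images.
- pan_full: Round aluminium pan, flat base 106 mm across, rim 116 mm, 50 mm high, wall 3 mm, about 0.34 kg, loose. Origin: centre of its underside, z up; its straight handle runs out along its own -x, towards the robot at the start. The pan with the tokens: starts under the spout, within 16 mm and 0.15 rad of square to the machine.
- pan_empty: Round aluminium pan, flat base 106 mm across, rim 116 mm, 50 mm high, wall 3 mm, about 0.34 kg, loose. Origin: centre of its underside, z up; its straight handle runs out along its own -x, towards the robot at the start. The empty pan: starts on the waiting mark, within 15 mm, turned up to 0.25 rad.
- pan_full_grip (a point): Middle of the grip of the token pan's handle, 115 mm from the pan's centre along its own -x and 42 mm above its base. The black grip is level, 18 mm wide (along the pan's y), 12 mm thick, and spans 75 to 140 mm from the pan's centre. Pinched firmly across its width, the pan slides easily on the table.
- pan_empty_grip (a point): Middle of the grip of the empty pan's handle, 115 mm from the pan's centre along its own -x and 42 mm above its base. The black grip is level, 18 mm wide (along the pan's y), 12 mm thick, and spans 75 to 140 mm from the pan's centre. Pinched firmly across its width, the pan slides easily on the table.
- counter: Token counting machine, fixed, near the middle, front (own -x) towards the robot within 0.15 rad. Origin: on the table exactly under the spout, where a painted ring 122 mm across marks the pan's place. Its head hangs over that place; the space beneath is open in front and on both sides, 200 mm high apart from the spout and the pedestal.
- head_front (a point): Middle of the head's lower front edge, machine x -117 mm, 200 mm up. The white head spans machine x -117 to +173, y -42 to +42 mm, 200 to 300 mm up (hopper to 365). The handle of a pan under the spout shows only 8 to 28 mm beyond it: no room for an upright gripper, so lean the tool back towards the robot (25 degrees is enough) and reach in under the edge.
- spout (a point): Mouth of the spout, straight above the machine's origin, 100 mm above the table; 44 mm across there, widening to 68 mm at the head.
- pedestal (a point): Middle of the top front edge of the machine's base plate, behind the pan's place: plate 18 mm high, machine x +95 to +245, y -65 to +65 mm, carrying two posts 26 mm thick at x +130, y -26 and +26 mm.
- weigh_plate: Round brushed-steel weigh plate 156 mm across with a dark gap round it, let in flush with the table top (pans slide on to it without a step). Origin: its centre, at table height. It is on the left or the right of the token counter.
- wait_mark: Painted ring 122 mm across on the table top, look only, on the other side of the token counter from the weigh plate. Origin: its centre.
- token1: Brass laundry token, disc 27 mm across and 3 mm thick, 14 g, loose in the first pan. Origin: centre of its underside.
- token2: Brass laundry token, disc 27 mm across and 3 mm thick, 14 g, loose in the first pan. Origin: centre of its underside.
- token3: Brass laundry token, disc 27 mm across and 3 mm thick, 14 g, loose in the first pan. Origin: centre of its underside.
- token4: Brass laundry token, disc 27 mm across and 3 mm thick, 14 g, loose in the first pan. Origin: centre of its underside.
- token5: Brass laundry token, disc 27 mm across and 3 mm thick, 14 g, loose in the first pan. Origin: centre of its underside.
- padlock: Bystander: brass padlock lying flat, 20 mm high, about 75 x 50 mm, on the robot's side of the counter, left.
- calculator: Bystander: desk calculator, 120 x 76 x 17 mm, on the robot's side, right.
- mug: Bystander: white mug, 80 mm across, 90 mm high, handle along its +y, at the back left.
- spray: Bystander: spray bottle, 70 mm across, 177 mm high, at the back right.
- stapler: Bystander: stapler, 130 x 34 x 50 mm, at the far left.
- scoop_tub: Bystander: white plastic tub, 94 mm across, 75 mm high, at the far right.
Things that resemble listed ones, but are neither listed nor needed, are in the scene too. Leave any green or purple look-alike of the pan_full alone.

How it is judged (in metres and radians):
On the way, in this order (a step that is already met when the one before it is completed fails the run):
1. the pan with the tokens stands on the weigh plate (horizontal distance between pan_full and weigh_plate below 0.025 m and horizontal distance between each of token1, token2, token3, token4, token5 and pan_full below 0.055 m and height (world z) of each of token1, token2, token3, token4, token5 below 0.04 m), for 0.2 s.
2. the empty pan stands under the spout (horizontal distance between pan_empty and counter below 0.025 m), for 0.2 s.
At the end, for the whole second after the job is handed in: The token pan's centre is within 25 mm of the weigh plate's centre (its whole base on the plate) with all five tokens in it, the empty pan's centre is within 25 mm of the point under the spout, and both stand flat on the table, let go and at rest (all of step 1 and horizontal distance between pan_empty and counter below 0.025 m and linear speed of each of pan_full, pan_empty below 0.01 m/s and height (world z) of each of pan_full, pan_empty below 0.004 m and angle between each of pan_full, pan_empty's own z axis and vertical below 0.05 rad); the robot touches nothing.
It fails at once if a pan is lifted more than 8 mm or tipped more than 0.15 rad (height (world z) of any of pan_full, pan_empty above 0.008 m or angle between any of pan_full, pan_empty's own z axis and vertical above 0.15 rad).
It fails at once if a bystander is moved more than 30 mm (distance of any of padlock, calculator, mug, spray, stapler, scoop_tub from where it was at the start of the episode above 0.03 m).
It also fails if it takes over 59 s, if anything falls off the work surface, if the arm or the gripper's body presses on something with over 40 N, if the wrist force passes 120 N, or if a joint passes its speed limit or range.

## Working session

There is one attempt and no reset: what is moved stays moved. The work goes in short steps, Python scripts to look and compute and a tool call to move; the robot and the scene stay as the last step left them, time stands still between calls to the robot, and variables do not carry over. Pictures are saved under pics/ and viewed, at most 10 in all, crops included, and the job is handed in when it is done.

Besides the shell and the picture viewer there is one more tool, called after "Emit:" as name([rows], argument=value, ...), one row to a line, values as JSON. move_arm: Moves the arm, as the interface text tells. Its arguments: {"type":"object","properties":{"commands":{"type":"array","items":{"type":"array","items":{"type":"number"}}},"newtons":{"type":"number"}},"required":["commands"]}

```bash
ls; mkdir -p pics; python3 - <<'E'
from workcell import manip
import cv2,numpy as np
s=manip.state();print({k:np.round(v,2).tolist() for k,v in s.items()})
for n in("scene","top"):
    im=manip.read_camera(n);cv2.imwrite(f"pics/{n}0.png",im[:,:,::-1]);c=manip.get_calibration(n);print(n,{k:np.round(v,3).tolist() for k,v in c.items()})
print(manip.get_calibration("wrist"))
E
```

```text
pics
{'clock': 0.0, 'joints': [60.34, 22.01, 0.94, 78.56, -0.36, 79.54, -2.66], 'joint_vel': [-0.01, -0.05, 0.06, -0.02, -0.08, -0.0, -0.1], 'joint_torque': [-0.0, -62.76, 0.84, -37.18, 0.02, 0.01, 0.0], 'tool_pos': [274.36, -561.01, 230.29], 'tool_rot': [[0.9, 0.44, -0.0], [0.44, -0.9, 0.0], [-0.0, -0.0, -1.0]], 'wrist_force': [0.33, 0.26, 0.19], 'torque': [0.04, 0.01, 0.04], 'finger_force': 0.0, 'width': 85.29}
scene {'fx': 599.622, 'fy': 599.622, 'cx': 312.451, 'cy': 228.743, 'R': [[0.809, 0.588, 0.007], [0.561, -0.767, -0.311], [-0.177, 0.256, -0.95]], 't': [-429.197, -247.871, 1525.775]}
top {'fx': 568.511, 'fy': 568.511, 'cx': 314.973, 'cy': 249.915, 'R': [[0.024, -1.0, -0.009], [-0.994, -0.022, -0.106], [0.106, 0.011, -0.994]], 't': [-0.811, 526.115, 1686.504]}
{'fx': 351.72787469888493, 'fy': 351.72787469888493, 'cx': 316.3064011019853, 'cy': 237.89790642847052, 'tool_from_camera': array([[ 1.23301479e-04, -9.63133866e-01, -2.69022566e-01,
         6.85887720e+01],
       [ 9.99999450e-01, -1.61348273e-04,  1.03597777e-03,
        -2.15361991e-01],
       [-1.04119160e-03, -2.69022546e-01,  9.63133317e-01,
        -1.42475369e+02],
       [ 0.00000000e+00,  0.00000000e+00,  0.00000000e+00,
         1.00000000e+00]])}
```

View pics/top0.png

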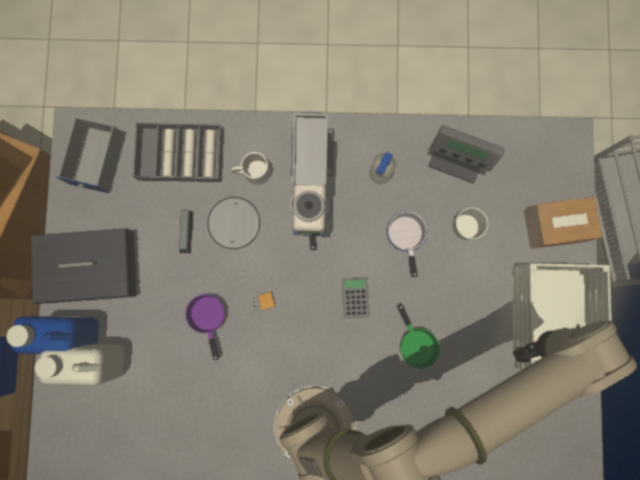

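View pics/scene0.png

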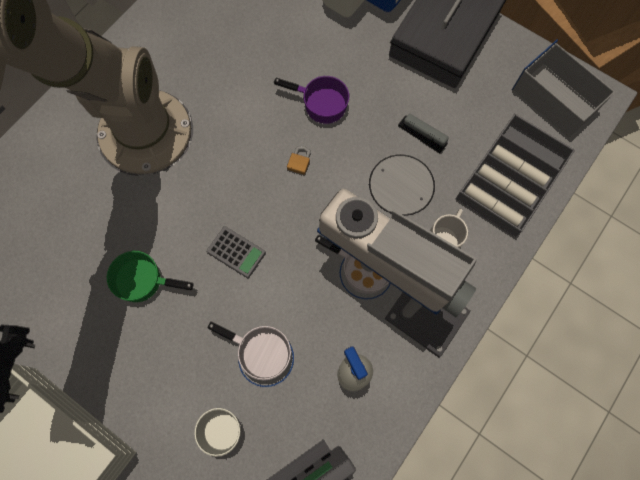

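The top view shows the weigh plate on the left at (234,222), the empty pan on the right at (406,231), and the token pan's handle tip at (313,247). In the scene view the plate is at (402,184), the empty pan at (265,352), and the token pan at (366,272) with its tokens visible. I'll enlarge both.

```bash
cat > h.py <<'E'
import numpy as np,cv2
from workcell import manip
def P(n):
    c=manip.get_calibration(n);K=np.array([[c["fx"],0,c["cx"]],[0,c["fy"],c["cy"]],[0,0,1]])
    return K,np.array(c["R"]),np.array(c["t"])
def proj(n,X):
    K,R,t=P(n);p=(K@(R@np.atleast_2d(X).T+t[:,None])).T;return p[:,:2]/p[:,2:]
def ray(n,uv,z):
    K,R,t=P(n);o=-R.T@t;d=R.T@np.linalg.inv(K)@np.array([*uv,1.]);return o+d*(z-o[2])/d[2]
def tri(a,b):
    A=[]
    for n,uv in(("top",a),("scene",b)):
        K,R,t=P(n);M=K@np.c_[R,t];A+= [uv[0]*M[2]-M[0],uv[1]*M[2]-M[1]]
    v=np.linalg.svd(np.array(A))[2][-1];return v[:3]/v[3]
def crop(im,x,y,w,h,s,f):
    c=cv2.resize(im[y:y+h,x:x+w,::-1],None,fx=s,fy=s,interpolation=cv2.INTER_CUBIC);cv2.imwrite(f,c)
E
python3 - <<'E'
from h import *
t=cv2.imread("pics/top0.png")[:,:,::-1];s=cv2.imread("pics/scene0.png")[:,:,::-1]
crop(t,200,105,265,175,3,"pics/tc.png");crop(s,200,140,280,240,2.5,"pics/sc.png")
E
```

```text
(no output)
```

View pics/tc.png

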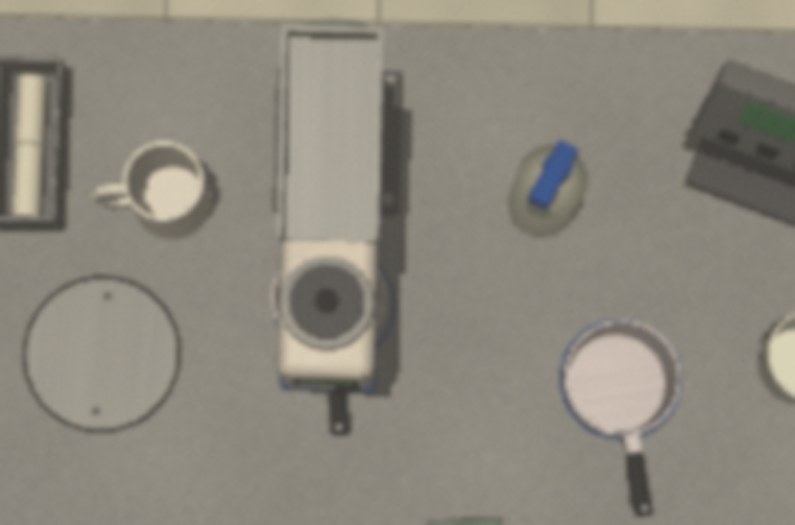

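View pics/sc.png

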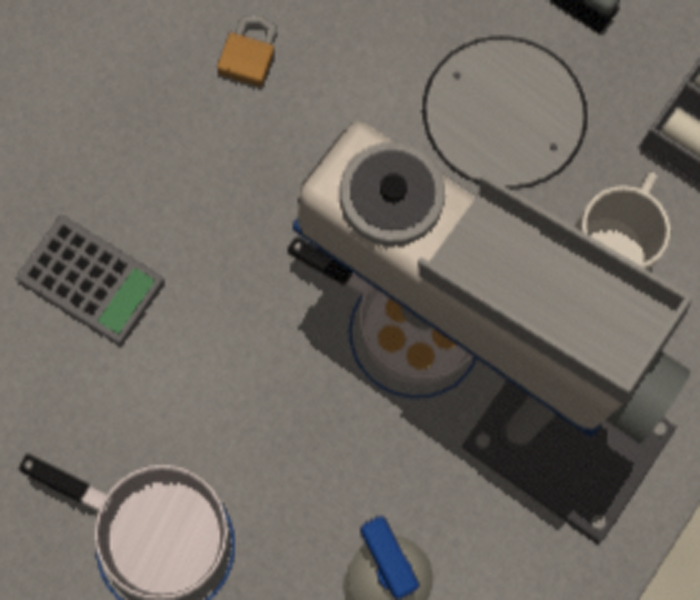

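In the crops the plate is centred at top (234,222.7) and scene (401.8,184.8). Handle tips are at top crop (643,513) and (340,433), scene crop (24,460) and (293,248). The hopper sits at top crop (327,300) and scene crop (392,190), and the base-plate corners are visible in the scene crop.

```bash
python3 - <<'E'
from h import *
T=lambda u,v:np.array([200+u/3-.33,105+v/3-.33]);S=lambda u,v:np.array([200+u/2.5-.3,140+v/2.5-.3])
np.set_printoptions(precision=1,suppress=True)
for n,a,b in[("plate",(102,353),(504.5,112)),("plate dot1",(107,296),(553,146)),("plate dot2",(96,411),(457,75)),("emptyrim",(619,377),(163,533)),("emptyfloor",(615,384),(164,541)),("e hole",(641,507),(30,463)),("e gripstart",(632,454),(84,494)),
 ("f hole",(339,426),(297,248)),("f grip@",(336,390),(345,276)),("hopper",(327,302),(392,192)),("headlowfrontR",(373,391),(372,None)),]:
    if b[1] is None: continue
    print(n,tri(T(*a),S(*b)),ray("top",T(*a),0),ray("scene",S(*b),0))
for n,b,z in[("plateNE",(602,541),18),("plate far L",(672,428),18),("plate near R",(465,445),18)]: print(n,ray("scene",S(*b),z))
for n,a,z in[("headfront L low",(283,388),200),("headfront R low",(372,391),200),("top L back",(287,32),300),("top R back",(381,36),300)]: print(n,ray("top",T(*a),z))
for n,b,z in[("head low front L",(297,222),200),("lowfrontR",(330,247),200),("low back R",(594,431),200)]: print(n,ray("scene",S(*b),z))
E
```

```text
plate [609.6 265.1  -0.3] [608.8 264.4   0. ] [610.2 265.7   0. ]
plate dot1 [668.4 261.6   3.7] [668.4 261.6   0. ] [668.6 263.7  -0. ]
plate dot2 [549.4 268.9   2.5] [548.7 268.3   0. ] [549.9 271.    0. ]
emptyrim [ 590.9 -261.6   33.3] [ 595.8 -266.5    0. ] [ 586.8 -260.     0. ]
emptyfloor [ 590.3 -264.5  -13.2] [ 588.4 -262.5    0. ] [ 591.8 -265.1    0. ]
e hole [ 459.8 -282.8   44. ] [ 463.  -289.7    0. ] [ 449.9 -281.5    0. ]
e gripstart [ 513.4 -275.5   32.3] [ 516.8 -280.3    0. ] [ 507.4 -274.5    0. ]
f hole [534.   18.4  44.2] [538.8  18.9   0. ] [526.8  30.1   0. ]
f grip@ [578.3  27.   12.9] [575.9  22.9   0. ] [580.2  34.4   0. ]
hopper [610.   27.3 309.1] [667.1  34.4   0. ] [568.  130.8   0. ]
plateNE [909.9 -35.9  18. ]
plate far L [907.4  88.   18. ]
plate near R [763.  -36.5  18. ]
headfront L low [549.9  67.4 200. ]
headfront R low [549.  -13.3 200. ]
top L back [847.8  67.5 300. ]
top R back [845.9 -14.  300. ]
head low front L [547.1  -3.8 200. ]
lowfrontR [581.6  -5.3 200. ]
low back R [838.5  -6.2 200. ]
```

The machine's origin is near (667,27) with almost no yaw, the plate is at (610,265), and the empty pan is near (591,-263) turned about +8.6°. Rows can't command a tilt, so I'll test whether the arm leans when it's pushed past its reach in free space.

Emit:
move_arm([
  [0.9,0.44,-0.2,0,1],
  [0.9,0.44,-0.2,0,1],
  [0.9,0.44,0,0,1],
  [0.9,0.44,0,0,1],
  [0.9,0.44,0,0,1],
  [0.9,0.44,0,0,1],
  [0.9,0.44,0,0,1],
  [0.9,0.44,0,0,1],
  [0.9,0.44,0,0,1],
  [0.9,0.44,0,0,1],
  [0.9,0.44,0,0,1],
  [0.9,0.44,0,0,1],
])

```text
clock: 1.3
tool_pos: [669.8, -542.5, 229.3]
tool_rot: [[0.904, 0.426, 0.029], [0.427, -0.904, -0.016], [0.02, 0.027, -0.999]]
wrist_force: [-0.8, -0.6, 0.2]
width: 85.1
finger_force: 0.0
```

Emit:
move_arm([
  [0.43,0.9,0,0,1],
  [0.43,0.9,0,0,1],
  [0.43,0.9,0,0,1],
  [0.43,0.9,0,0,1],
])

```text
clock: 1.7
tool_pos: [705.5, -573.9, 202.4]
tool_rot: [[0.902, 0.419, 0.106], [0.427, -0.901, -0.079], [0.062, 0.117, -0.991]]
wrist_force: [-0.0, 0.1, 0.2]
width: 85.4
finger_force: 0.0
```

Emit:
move_arm([
  [0.43,0.9,-0.5,0,1],
  [0.43,0.9,-0.5,0,1],
  [0.43,0.9,-0.5,0,1],
  [0.43,0.9,-0.5,0,1],
  [0.43,0.9,-0.5,0,1],
  [0.43,0.9,-0.5,0,1],
])

```text
clock: 2.3
tool_pos: [729.5, -594.8, 298.4]
tool_rot: [[0.888, 0.389, 0.247], [0.438, -0.878, -0.193], [0.142, 0.279, -0.95]]
wrist_force: [0.3, -0.8, 0.0]
width: 85.3
finger_force: 0.0
```

Emit:
move_arm([
  [0.43,0.9,-0.4,0,1],
  [0.43,0.9,-0.4,0,1],
  [0.43,0.9,-0.4,0,1],
  [0.43,0.9,-0.4,0,1],
  [-0.43,-0.9,0.4,0,1],
  [-0.43,-0.9,0.4,0,1],
])

```text
clock: 2.9
tool_pos: [725.7, -593.1, 331.0]
tool_rot: [[0.871, 0.355, 0.338], [0.451, -0.852, -0.266], [0.194, 0.384, -0.903]]
wrist_force: [1.7, -0.8, 0.5]
width: 85.5
finger_force: 0.0
```

Pushing past reach does tilt the tool, here to 25.5° leaning outward. I'll write a helper that converts world displacements into tool-axis units, then check whether the tilt persists on the way back in.

```bash
cat >> h.py <<'E'
def go(*pts,step=0.95):
    "units per row and number of rows for successive world targets"
    s=manip.state();R=np.array(s["tool_rot"]);p=np.array(s["tool_pos"])
    print("pos",p.round(1),"z",R[:,2].round(3),"y",R[:,1].round(3))
    for q in pts:
        d=R.T@(np.array(q,float)-p)/40;n=max(1,int(np.ceil(np.abs(d).max()/step)));print(q,n,"x",(d/n).round(3));p=np.array(q,float)
E
python3 -c "
from h import *
go((500,-350,380),(430,200,400),(430,560,380))"
```

```text
pos [ 725.7 -593.1  331. ] z [ 0.338 -0.266 -0.903] y [ 0.355 -0.852  0.384]
(500, -350, 380) 8 x [-0.243 -0.839 -0.579]
(430, 200, 400) 13 x [ 0.367 -0.934 -0.362]
(430, 560, 380) 9 x [ 0.44  -0.873 -0.216]
```

Emit:
move_arm([
  [-0.24,-0.84,-0.58,0,1],
  [-0.24,-0.84,-0.58,0,1],
  [-0.24,-0.84,-0.58,0,1],
  [-0.24,-0.84,-0.58,0,1],
  [-0.24,-0.84,-0.58,0,1],
  [-0.24,-0.84,-0.58,0,1],
  [-0.24,-0.84,-0.58,0,1],
  [-0.24,-0.84,-0.58,0,1],
])

```text
clock: 3.7
tool_pos: [521.1, -368.0, 382.9]
tool_rot: [[0.877, 0.351, 0.328], [0.441, -0.859, -0.26], [0.191, 0.373, -0.908]]
wrist_force: [-1.3, 0.9, 2.5]
width: 85.2
finger_force: 0.0
```

Emit:
move_arm([
  [0.2,-0.95,-0.4,0,1],
  [0.3,-0.95,-0.4,0,1],
  [0.36,-0.94,-0.36,0,1],
  [0.36,-0.94,-0.36,0,1],
  [0.36,-0.94,-0.36,0,1],
  [0.36,-0.94,-0.36,0,1],
  [0.36,-0.94,-0.36,0,1],
  [0.36,-0.94,-0.36,0,1],
  [0.36,-0.94,-0.36,0,1],
  [0.36,-0.94,-0.36,0,1],
  [0.4,-0.92,-0.3,0,1],
  [0.4,-0.92,-0.3,0,1],
])

```text
clock: 4.9
tool_pos: [458.2, 102.2, 405.2]
tool_rot: [[0.886, 0.366, 0.285], [0.432, -0.875, -0.219], [0.169, 0.317, -0.933]]
wrist_force: [1.6, 0.6, -0.0]
width: 84.9
finger_force: 0.0
```

```bash
python3 -c "
from h import *
print(np.round(manip.state()['joints'],1))
go((440,500,400),(520,850,450))"
```

```text
[-40.2  -8.3   7.5  93.5  20.9  87.5 -97.9]
pos [458.2 102.2 405.2] z [ 0.285 -0.219 -0.933] y [ 0.366 -0.875  0.317]
(440, 500, 400) 10 x [ 0.387 -0.891 -0.219]
(520, 850, 450) 7 x [ 0.824 -0.932 -0.359]
```

Emit:
move_arm([
  [0.4,-0.89,-0.15,0,1],
  [0.4,-0.89,-0.15,0,1],
  [0.4,-0.89,-0.15,0,1],
  [0.4,-0.89,-0.15,0,1],
  [0.4,-0.89,-0.15,0,1],
  [0.4,-0.89,-0.15,0,1],
  [0.4,-0.89,-0.15,0,1],
  [0.4,-0.89,-0.15,0,1],
  [0.4,-0.89,-0.15,0,1],
  [0.7,-0.9,-0.3,0,1],
  [0.7,-0.9,-0.3,0,1],
  [0.7,-0.9,-0.3,0,1],
])

```text
clock: 6.1
tool_pos: [476.1, 578.1, 390.0]
tool_rot: [[0.885, 0.368, 0.283], [0.434, -0.874, -0.22], [0.167, 0.318, -0.933]]
wrist_force: [1.8, 1.6, 1.1]
width: 85.2
finger_force: 0.0
```

```bash
python3 -c "
from h import *
print(np.round(manip.state()['joints'],1))
go((550,900,420))"
```

```text
[ -62.    44.4   -2.8   26.8   24.3  111.5 -121.1]
pos [476.1 578.1 390. ] z [ 0.283 -0.22  -0.933] y [ 0.368 -0.874  0.318]
(550, 900, 420) 7 x [ 0.75  -0.873 -0.278]
```

Emit:
move_arm([
  [0.75,-0.88,-0.3,0,1],
  [0.75,-0.88,-0.3,0,1],
  [0.75,-0.88,-0.3,0,1],
  [0.75,-0.88,-0.3,0,1],
  [0.75,-0.88,-0.3,0,1],
  [0.75,-0.88,-0.3,0,1],
])

```text
clock: 6.7
tool_pos: [465.6, 669.2, 359.2]
tool_rot: [[0.849, 0.392, 0.354], [0.467, -0.871, -0.153], [0.248, 0.295, -0.923]]
wrist_force: [0.5, -0.7, -0.2]
width: 85.4
finger_force: 0.0
```

Emit:
move_arm([
  [0.5,-0.95,-0.6,0,1],
  [0.5,-0.95,-0.6,0,1],
  [0.5,-0.95,-0.6,0,1],
  [0.5,-0.95,-0.6,0,1],
  [0.5,-0.95,-0.6,0,1],
  [0.5,-0.95,-0.6,0,1],
])

```text
clock: 7.3
tool_pos: [429.8, 705.0, 340.8]
tool_rot: [[0.83, 0.415, 0.372], [0.493, -0.858, -0.144], [0.26, 0.303, -0.917]]
wrist_force: [0.3, -0.5, 0.1]
width: 85.4
finger_force: 0.0
```

```bash
python3 -c "
from h import *
print(np.round(manip.state()['joints'],1))
go((550,900,420))"
```

```text
[ -72.1   57.7   12.2   10.5   14.1  110.4 -122.2]
pos [429.8 705.  340.8] z [ 0.372 -0.144 -0.917] y [ 0.415 -0.858  0.303]
(550, 900, 420) 6 x [ 0.902 -0.39  -0.233]
```

Emit:
move_arm([
  [0.93,-0.55,-0.77,0,1],
  [0.93,-0.55,-0.77,0,1],
  [0.93,-0.55,-0.77,0,1],
  [0.93,-0.55,-0.77,0,1],
  [0.93,-0.55,-0.77,0,1],
])

```text
clock: 7.8
tool_pos: [426.8, 722.4, 368.3]
tool_rot: [[0.806, 0.427, 0.411], [0.497, -0.864, -0.078], [0.322, 0.267, -0.909]]
wrist_force: [0.3, -0.4, -0.2]
width: 85.2
finger_force: 0.0
```

```bash
python3 -c "
from h import *
print(np.round(manip.state()['joints'],1))
go((550,900,420))"
```

```text
[ -77.    60.    72.    10.5  -41.4  108.3 -117.1]
pos [426.8 722.4 368.3] z [ 0.411 -0.078 -0.909] y [ 0.427 -0.864  0.267]
(550, 900, 420) 6 x [ 0.851 -0.363 -0.042]
```

Emit:
move_arm([
  [0.93,-0.5,-0.7,0,1],
  [0.93,-0.5,-0.7,0,1],
  [0.93,-0.5,-0.7,0,1],
  [0.93,-0.5,-0.7,0,1],
])

```text
clock: 8.2
tool_pos: [417.2, 747.4, 424.9]
tool_rot: [[0.752, 0.456, 0.475], [0.5, -0.865, 0.04], [0.429, 0.207, -0.879]]
wrist_force: [-0.3, -0.7, -0.9]
width: 85.5
finger_force: 0.0
```

```bash
python3 -c "
from h import *
print(np.round(manip.state()['joints'],1))
go((420,420,330),(420,180,200))"
```

```text
[ -79.1   57.4   79.9   10.5  -47.8  104.5 -116.5]
pos [417.2 747.4 424.9] z [ 0.475  0.04  -0.879] y [ 0.456 -0.865  0.207]
(420, 420, 330) 7 x [-0.722  0.946  0.256]
(420, 180, 200) 5 x [-0.879  0.904  0.523]
```

The tool now leans 28° toward +x with almost no sideways tilt. Next I come back in and spin it 30° so the fingers close along world y.

Emit:
move_arm([
  [-0.7,0.92,0.26,0.25,1],
  [-0.7,0.92,0.26,0.5,1],
  [-0.7,0.92,0.26,0.5,1],
  [-0.6,0.92,0.26,0.5,1],
  [-0.55,0.95,0.26,0.5,1],
  [-0.5,0.95,0.26,0.5,1],
  [-0.4,0.95,0.26,0.5,1],
  [-0.3,0.95,0.26,0.5,1],
])

```text
clock: 9.0
tool_pos: [411.9, 473.7, 332.1]
tool_rot: [[0.875, 0.075, 0.478], [0.06, -0.997, 0.048], [0.48, -0.013, -0.877]]
wrist_force: [0.8, -1.4, 4.0]
width: 85.3
finger_force: 0.0
```

```bash
python3 -c "
from h import *
s=manip.state();print(np.round(s['joints'],1),np.round(s['tool_rot'],3).tolist())
go((520,160,150),(554,130,70))"
```

```text
[-130.5   26.1   88.6   92.    -8.3   64.6 -131.2] [[0.875, 0.075, 0.478], [0.06, -0.997, 0.048], [0.48, -0.013, -0.877]]
pos [411.9 473.7 332.1] z [ 0.478  0.048 -0.877] y [ 0.075 -0.997 -0.013]
(520, 160, 150) 9 x [-0.032  0.898  0.545]
(554, 130, 70) 3 x [-0.087  0.279  0.708]
```

Emit:
move_arm([
  [0.2,0.9,0.3,0,1],
  [0.2,0.9,0.3,0,1],
  [0.2,0.9,0.3,0,1],
  [0.2,0.9,0.3,0,1],
])

```text
clock: 9.4
tool_pos: [448.2, 369.0, 309.8]
tool_rot: [[0.888, 0.072, 0.454], [0.066, -0.997, 0.028], [0.455, 0.005, -0.89]]
wrist_force: [0.5, -0.5, -0.6]
width: 85.6
finger_force: 0.0
```

```bash
python3 -c "
from h import *
s=manip.state();print(np.round(s['joints'],1),np.round(s['tool_rot'],3).tolist())
go((520,180,150),(554,130,70))"
```

```text
[-136.1  -10.5   74.   101.5   35.2   69.3 -156.2] [[0.888, 0.072, 0.454], [0.066, -0.997, 0.028], [0.455, 0.005, -0.89]]
pos [448.2 369.  309.8] z [ 0.454  0.028 -0.89 ] y [ 0.072 -0.997  0.005]
(520, 180, 150) 6 x [-0.089  0.803  0.707]
(554, 130, 70) 3 x [-0.079  0.432  0.711]
```

Emit:
move_arm([
  [0.0,0.8,0.7,0,1],
  [0.0,0.8,0.7,0,1],
  [0.0,0.8,0.7,0,1],
])

```text
clock: 9.7
tool_pos: [493.0, 274.0, 234.7]
tool_rot: [[0.889, 0.071, 0.452], [0.064, -0.997, 0.029], [0.453, 0.003, -0.892]]
wrist_force: [0.9, -0.2, -0.7]
width: 85.4
finger_force: 0.0
```

```bash
python3 -c "
from h import *
s=manip.state();print(np.round(s['joints'],1),np.round(s['tool_rot'],3).tolist())
go((520,180,150),(554,130,70))"
```

```text
[-116.9  -13.4   67.   113.1   37.5   57.4 -151. ] [[0.889, 0.071, 0.452], [0.064, -0.997, 0.029], [0.453, 0.003, -0.892]]
pos [493.  274.  234.7] z [ 0.452  0.029 -0.892] y [ 0.071 -0.997  0.003]
(520, 180, 150) 3 x [-0.17   0.795  0.708]
(554, 130, 70) 3 x [-0.077  0.434  0.71 ]
```

Emit:
move_arm([
  [0,0,0,-1,1],
  [0,0,0,-1,1],
  [0,0,0,-1,1],
  [0,0,0,-1,1],
  [0,0,0,-1,1],
  [0,0,0,-1,1],
  [0,0,0,-1,1],
  [0,0,0,-1,1],
  [0,0,0,-1,1],
  [0,0,0,-1,1],
  [0,0,0,-1,1],
  [0,0,0,-1,1],
])

```text
clock: 10.9
tool_pos: [493.2, 274.2, 235.4]
tool_rot: [[-0.166, 0.876, 0.453], [0.984, 0.174, 0.026], [-0.056, 0.45, -0.891]]
wrist_force: [-0.1, -0.2, -0.3]
width: 85.7
finger_force: 0.0
```

Emit:
move_arm([
  [0,0,0,-1,1],
  [0,0,0,-1,1],
  [0,0,0,-1,1],
  [0,0,0,-1,1],
  [0,0,0,-1,1],
  [0,0,0,-1,1],
  [0,0,0,-1,1],
  [0,0,0,-1,1],
  [0,0,0,-1,1],
  [0,0,0,-1,1],
])

```text
clock: 11.9
tool_pos: [493.2, 274.3, 235.4]
tool_rot: [[-0.891, -0.012, 0.453], [0.0, 1.0, 0.026], [-0.453, 0.023, -0.891]]
wrist_force: [-0.5, -0.2, 0.5]
width: 85.6
finger_force: 0.0
```

```bash
python3 -c "
from h import *
s=manip.state();print(np.round(s['joints'],1),np.round(s['tool_rot'],3).tolist())
go((520,180,150),(554,140,70))"
```

```text
[-118.8  -14.3   68.   112.9   38.9   58.3   24.3] [[-0.891, -0.012, 0.453], [0.0, 1.0, 0.026], [-0.453, 0.023, -0.891]]
pos [493.2 274.3 235.4] z [ 0.453  0.026 -0.891] y [-0.012  1.     0.023]
(520, 180, 150) 3 x [ 0.123 -0.804  0.715]
(554, 140, 70) 3 x [ 0.049 -0.352  0.714]
```

Emit:
move_arm([
  [0.1,-0.6,0.7,0,1],
  [0.1,-0.8,0.7,0,1],
  [0.1,-0.9,0.7,0,1],
  [0.1,-0.4,0.5,0,1],
])

```text
clock: 12.3
tool_pos: [526.4, 164.8, 130.6]
tool_rot: [[-0.892, -0.002, 0.451], [0.009, 1.0, 0.023], [-0.451, 0.025, -0.892]]
wrist_force: [-0.8, 0.1, 0.4]
width: 85.5
finger_force: 0.0
```

```bash
python3 - <<'E'
from h import *
s=manip.state();print(np.round(s['joints'],1))
go((554,120,80),(554,20,70))
im=manip.read_camera("wrist");cv2.imwrite("pics/w1.png",im[:,:,::-1])
import json;json.dump([np.array(s['tool_pos']).tolist(),np.array(s['tool_rot']).tolist()],open("w1.json","w"))
E
```

```text
[-113.5  -12.7   81.6  124.4   40.4   39.2   32.5]
pos [526.4 164.8 130.6] z [ 0.451  0.023 -0.892] y [-0.002  1.     0.025]
(554, 120, 80) 2 x [-0.027 -0.576  0.707]
(554, 20, 70) 3 x [ 0.03  -0.835  0.055]
```

View pics/w1.png

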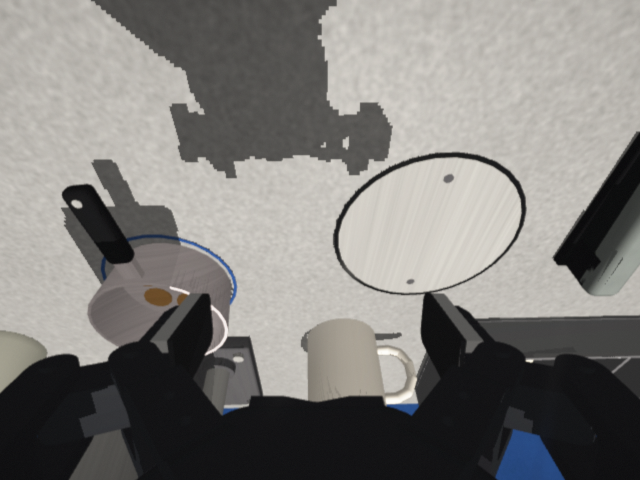

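The wrist picture shows the token pan's handle from its hole at (76,204) to the grip's end at (122,256), the pan with its blue ring to the lower left, and the weigh plate centred near (430,223).

```bash
cat >> h.py <<'E'
def wray(uv,z,pose):
    c=manip.get_calibration("wrist");M=np.array(c["tool_from_camera"]);p,R=np.array(pose[0]),np.array(pose[1])
    d=R@M[:3,:3]@np.array([(uv[0]-c["cx"])/c["fx"],(uv[1]-c["cy"])/c["fy"],1]);o=p+R@M[:3,3]
    return o+d*(z-o[2])/d[2]
E
python3 - <<'E'
from h import *
import json
ps=json.load(open("w1.json"));np.set_printoptions(precision=1,suppress=True)
for n,uv,z in[("hole",(76,204),48),("tip mid",(78,188),46),("grip end",(122,258),46),("plate",(430,223),0),("pl dot",(449,178),0),("pl dot2",(411,281),0)]: print(n,wray(uv,z,ps))
# blue ring fit on wrist
im=cv2.imread("pics/w1.png")[:,:,::-1].astype(int);m=(im[:,:,2]-im[:,:,0]>50);ys,xs=np.nonzero(m)
k=(ys<310)&(xs<250);pts=np.array([wray((x,y),0,ps)[:2] for x,y in zip(xs[k],ys[k])]);print(len(pts))
A=np.c_[2*pts,np.ones(len(pts))];q=np.linalg.lstsq(A,(pts**2).sum(1),rcond=None)[0];print("ring",q[:2],np.sqrt(q[2]+q[:2]@q[:2]))
for n in("top","scene"):
    im=cv2.imread(f"pics/{n}0.png")[:,:,::-1].astype(int);m=(im[:,:,2]-im[:,:,0]>20);ys,xs=np.nonzero(m)
    P0=np.array([ray(n,(x,y),0)[:2] for x,y in zip(xs,ys)])
    for nm,c in(("wait",(591,-263)),("spout",(667,27))):
        g=P0[np.abs(np.linalg.norm(P0-c,axis=1)-61)<14]
        for _ in range(4):
            if len(g)<8:break
            A=np.c_[2*g,np.ones(len(g))];q=np.linalg.lstsq(A,(g**2).sum(1),rcond=None)[0]
            r=np.sqrt(q[2]+q[:2]@q[:2]);g=g[np.abs(np.linalg.norm(g-q[:2],axis=1)-r)<5]
        if len(g)>=8:print(n,nm,len(g),q[:2],r)
E
```

```text
hole [533.9  17.6  48. ]
tip mid [523.4  22.7  46. ]
grip end [584.2  26.7  46. ]
plate [594.1 265.1   0. ]
pl dot [549.2 269.8   0. ]
pl dot2 [669.4 262.8   0. ]
242
ring [665.1  27.4] 60.66808746717795Traceback (most recent call last):
  File "<stdin>", line 11, in <module>
  File "h.py", line 9, in ray
    K,R,t=P(n);o=-R.T@t;d=R.T@np.linalg.inv(K)@np.array([*uv,1.]);return o+d*(z-o[2])/d[2]
          ~^^^
  File "h.py", line 4, in P
    c=manip.get_calibration(n);K=np.array([[c["fx"],0,c["cx"]],[0,c["fy"],c["cy"]],[0,0,1]])
ValueError: time passes only in moves, steps and waits
```

The ring fit puts the machine's origin at (665,27), radius 60.7 against 61 nominal. The plate is at (609,266). The handle's hole is at (534,18) with a yaw of about 9°.

Emit:
move_arm([
  [0.12,-0.58,0.88,-0.4,1],
  [0.12,-0.58,0.88,-0.4,1],
  [0,0,0,0,1],
])

```text
clock: 12.65
tool_pos: [524.9, 114.6, 84.5]
tool_rot: [[-0.882, -0.109, 0.459], [-0.108, 0.994, 0.028], [-0.46, -0.025, -0.888]]
wrist_force: [-0.5, 0.5, 0.2]
width: 85.3
finger_force: 0.0
```

```bash
python3 - <<'E'
from h import *
s=manip.state();print(np.round(s['joints'],1))
go((550,21,62),(553.5,21,25))
E
```

```text
[-113.6  -14.6   89.2  130.    47.3   31.3   38.4]
pos [524.9 114.6  84.5] z [ 0.459  0.028 -0.888] y [-0.109  0.994 -0.025]
(550, 21, 62) 3 x [-0.014 -0.794  0.241]
(553.5, 21, 25) 1 x [0.348 0.013 0.861]
```

Emit:
move_arm([
  [-0.3,-0.5,0.1,0,1],
  [-0.2,-0.6,0.1,0,1],
  [-0.1,-0.5,0.1,0,1],
])

```text
clock: 12.95
tool_pos: [551.7, 53.5, 99.3]
tool_rot: [[-0.877, -0.107, 0.469], [-0.104, 0.994, 0.032], [-0.469, -0.021, -0.883]]
wrist_force: [0.0, 1.0, 0.4]
width: 85.3
finger_force: 0.0
```

```bash
python3 - <<'E'
from h import *
s=manip.state();print(np.round(s['joints'],1))
go((550,21,62),(553.5,21,25))
E
```

```text
[-103.9  -14.6   89.1  127.9   39.2   29.1   54.4]
pos [551.7  53.5  99.3] z [ 0.469  0.032 -0.883] y [-0.107  0.994 -0.021]
(550, 21, 62) 1 x [ 0.559 -0.784  0.777]
(553.5, 21, 25) 1 x [0.357 0.01  0.858]
```

The arm has reached the limits of joints 2 and 3 in a twisted elbow posture. I'll fit a simple kinematic model to the recorded joint and TCP pairs and look for a better posture.

```bash
cat > fk.py <<'E'
import numpy as np,itertools
from scipy.optimize import least_squares
from scipy.spatial.transform import Rotation as Ro
D=[([60.338,21.967,.94,78.501,-.361,79.538,-2.664],(274.58,-561.43,231.28),(0,0,-1)),
([-40.2,-8.3,7.5,93.5,20.9,87.5,-97.9],(458.2,102.2,405.2),(.285,-.219,-.933)),
([-62,44.4,-2.8,26.8,24.3,111.5,-121.1],(476.1,578.1,390),(.283,-.22,-.933)),
([-72.1,57.7,12.2,10.5,14.1,110.4,-122.2],(429.8,705,340.8),(.372,-.144,-.917)),
([-77,60,72,10.5,-41.4,108.3,-117.1],(426.8,722.4,368.3),(.411,-.078,-.909)),
([-79.1,57.4,79.9,10.5,-47.8,104.5,-116.5],(417.2,747.4,424.9),(.475,.04,-.879)),
([-116.9,-13.4,67,113.1,37.5,57.4,-151],(493,274,234.7),(.452,.029,-.892)),
([-118.8,-14.3,68,112.9,38.9,58.3,24.3],(493.2,274.3,235.4),(.453,.026,-.891)),
([-113.5,-12.7,81.6,124.4,40.4,39.2,32.5],(526.4,164.8,130.6),(.451,.023,-.892)),
([-103.9,-14.6,89.1,127.9,39.2,29.1,54.4],(551.7,53.5,99.3),(.469,.032,-.883))]
def fk(q,p,s):
    H,L1,L2,L3,e1,e2,e3=p;q=np.radians(q)
    R1=Ro.from_euler("ZYZ",[s[0]*q[0],q[1],s[1]*q[2]]).as_matrix()
    R2=R1@Ro.from_euler("YZ",[q[3],s[2]*q[4]]).as_matrix();R3=R2@Ro.from_euler("Y",q[5]).as_matrix()
    P=np.array([0,0,H])+R1@[e1,0,L1]+R2@[e2,0,L2]+R3@[e3,0,L3];return P,R3@Ro.from_euler("Z",s[3]*q[6]).as_matrix()
def fit():
    best=None
    for s in itertools.product([-1,1],repeat=3):
        s=(*s,1)
        f=lambda p:np.concatenate([np.r_[fk(q,p,s)[0]-x,100*(fk(q,p,s)[1][:,2]-z)] for q,x,z in D])
        r=least_squares(f,[340,400,400,290,0,0,0])
        if best is None or r.cost<best[0]:best=(r.cost,r.x,s,r.fun)
    return best
E
python3 - <<'E'
from fk import *
c,p,s,f=fit();print(c,p.round(1),s);print(f.reshape(-1,6).round(1))
E
```

```text
861.735729929061 [3.194e+02 4.469e+02 4.677e+02 4.134e+02 2.000e-01 1.030e+01 6.800e+00] (-1, -1, -1, 1)
[[ 25.1  20.3  -6.    0.    0.    0. ]
 [ -0.4  10.9  -1.3  -0.   -0.1  -0. ]
 [-12.3  -1.6   4.7   0.1   0.   -0. ]
 [ -7.2  -2.1   4.5   0.1   0.1   0. ]
 [  4.    2.2  -3.4  -0.    0.2   0.1]
 [ 10.5   8.3  -3.   -0.    0.   -0. ]
 [ -0.2  -2.6   0.7  -0.1  -0.1   0. ]
 [  0.5  -2.5   2.    0.1  -0.1   0. ]
 [  0.6  -1.8   1.    0.1  -0.    0. ]
 [  0.7   5.    0.7  -0.1   0.1   0. ]]
```

```bash
cat >> fk.py <<'E'
S=(-1,-1,-1,-1)
def fk2(q,p):
    q=np.radians(q);p=np.reshape(p,(-1,3));E=Ro.from_euler
    Rs=[E("Z",-q[0]).as_matrix()]
    for ax,a in zip("YZYZYZ",[q[1],-q[2],q[3],-q[4],q[5],-q[6]]):Rs.append(Rs[-1]@E(ax,a).as_matrix())
    return p[0]+sum(R@v for R,v in zip([Rs[0],Rs[2],Rs[4],Rs[5]],p[1:5])),Rs[6]
def fit2():
    p0=np.zeros((5,3));p0[1:,2]=[320,447,468,413]
    f=lambda p:np.concatenate([fk2(q,p)[0]-x for q,x,z in D]+[0.02*(p-p0.ravel())])
    r=least_squares(f,p0.ravel());return r.x,r.fun[:3*len(D)].reshape(-1,3)
E
python3 - <<'E'
from fk import *
p,f=fit2();print(p.reshape(-1,3).round(1));print(f.round(1))
print(fk2(D[0][0],p)[1].round(2),fk2(D[7][0],p)[1].round(2))
E
```

```text
[[ 0.000e+00  1.000e-01 -3.400e+01]
 [ 2.000e-01 -1.790e+01  2.860e+02]
 [ 7.000e-01 -1.360e+01  4.553e+02]
 [ 4.000e-01 -2.000e-01  4.612e+02]
 [ 4.000e-01 -2.000e-01  3.588e+02]]
[[ 0.   0.  -0.2]
 [ 0.1 -0.3  0.1]
 [-0.3  0.3 -0. ]
 [ 0.2 -0.1  0. ]
 [-0.5  0.2  0.4]
 [ 0.3 -0.2 -0.3]
 [-0.2 -0.4 -0.6]
 [ 0.1  0.4  0.3]
 [ 0.4 -0.3  0.4]
 [-0.1  0.4  0. ]]
[[-0.44  0.9   0.  ]
 [ 0.9   0.44  0.  ]
 [ 0.    0.   -1.  ]] [[ 0.01 -0.89  0.45]
 [-1.   -0.    0.03]
 [-0.02 -0.45 -0.89]]
```

The model now fits to 0.5 mm. Next I check which tilts and elbow postures can reach the grip, entry and place poses.

```bash
cat >> fk.py <<'E'
LO=np.array([-169.22,-14.56,-87.37,10.42,-82.24,.94,-172.7]);HI=np.array([169.22,117.87,89.26,133.3,262.24,117.77,172.7])
def Rt(th,lat=0,yaw=0):
    z=np.array([np.sin(np.radians(th)),np.sin(np.radians(lat)),0]);z[2]=-np.sqrt(1-z@z)
    y=np.array([-np.sin(np.radians(yaw)),np.cos(np.radians(yaw)),0]);y-=z*(y@z);y/=np.linalg.norm(y);return np.c_[np.cross(y,z),y,z]
def ik(x,R,p,q0):
    def f(q):
        P,M=fk2(q,p);M=np.c_[M[:,1],-M[:,0],M[:,2]]
        return np.r_[(P-x),200*Ro.from_matrix(M.T@R).as_rotvec(),0.002*(q-q0)]
    r=least_squares(f,np.clip(q0,LO+.1,HI-.1),bounds=(LO,HI));return r.x,np.abs(r.fun[:6]).max()
E
python3 - <<'E'
from fk import *
p,_=fit2()
pts={"grip":(553.5,21,25),"grip+40":(551,21,65),"fplate":(497,250,25),"egrip":(485,-280,25),"spoutgrip":(560,20,25)}
for th in(18,20,22,25,28):
    for n,x in pts.items():
        o=[]
        for j3 in(-60,-30,0,30,60,85):
            for j1 in(-60,0,60):
                q,e=ik(np.array(x,float),Rt(th),p,np.array([j1-j3,0,j3,120,20 if j3>0 else 0,40,30.]))
                o.append((e,q))
        o.sort(key=lambda t:t[0]>1 and t[0] or np.abs(t[1][2])/1e3)
        e,q=o[0];print(th,n,round(e,1),q.round(0).astype(int))
E
```

```text
18 grip 0.0 [-13  15   7 121   1  27  83]
18 grip+40 0.0 [  2  11 -10 119   7  33  77]
18 fplate 0.0 [-45  16   9 118  16  32  41]
18 egrip 0.0 [ 27  17   7 117 -22  33 141]
18 spoutgrip 0.0 [-12  15   7 120   1  27  83]
20 grip 0.0 [-13  14   7 122   2  24  82]
20 grip+40 0.0 [  2  10 -10 120   8  30  76]
20 fplate 0.0 [-47  16  10 120  19  30  37]
20 egrip 0.0 [ 29  17   5 118 -25  31 144]
20 spoutgrip 0.0 [-12  14   6 121   2  24  82]
22 grip 0.0 [-13  13   6 124   4  21  80]
22 grip+40 0.0 [  1   9  -9 122   9  27  75]
22 fplate 0.0 [-30  16 -10 121  33  31  24]
22 egrip 0.0 [ 31  16   4 120 -29  29 148]
22 spoutgrip 0.0 [-12  14   5 123   4  21  80]
25 grip 0.0 [-12  12   5 127   7  17  76]
25 grip+40 0.0 [  1   8  -9 125  11  23  73]
25 fplate 0.0 [-33  15  -8 123  40  29  16]
25 egrip 0.0 [ 35  16   1 122 -35  26 155]
25 spoutgrip 0.0 [-11  13   4 126   7  17  76]
28 grip 0.0 [-12  11   5 129  13  12  70]
28 grip+40 0.0 [  0   7  -8 127  15  19  69]
28 fplate 0.0 [-35  15  -8 125  49  27   7]
28 egrip 0.0 [ 36  15   1 124 -44  24 166]
28 spoutgrip 0.0 [-11  12   4 128  13  12  70]
```

All targets can be reached at 25–28° with joint 3 near 0. I'll see whether a minimum-change IK model predicts the controller; if it does, I can plan a path that unwinds the elbow.

```bash
cat >> fk.py <<'E'
def pose(q,p):
    P,M=fk2(q,p);return P,np.c_[M[:,1],-M[:,0],M[:,2]]
def sim(q,rows,p,reg=0.3,rw=200):
    "min-change IK per row, commanded pose restarts from reached one"
    q=np.array(q,float)
    for r in rows:
        P,R=pose(q,p);x=P+R@(np.array(r[:3])*40);Rg=R@Ro.from_euler("z",r[3]*8,degrees=True).as_matrix();q0=q
        def f(v):
            A,B=pose(v,p);return np.r_[A-x,rw*Ro.from_matrix(B.T@Rg).as_rotvec(),reg*(v-q0)]
        q=least_squares(f,np.clip(q0,LO+1e-3,HI-1e-3),bounds=(LO,HI),max_nfev=15).x
    return q
E
python3 - <<'E'
from fk import *
p,_=fit2()
F=[-79.1,57.4,79.9,10.5,-47.8,104.5,-116.5]
rows=[[-0.7,0.92,0.26,0.25],[-0.7,0.92,0.26,0.5],[-0.7,0.92,0.26,0.5],[-0.6,0.92,0.26,0.5],[-0.55,0.95,0.26,0.5],[-0.5,0.95,0.26,0.5],[-0.4,0.95,0.26,0.5],[-0.3,0.95,0.26,0.5]]
q=sim(F,rows,p);print(q.round(1),pose(q,p)[0].round(1));print("true -130.5 26.1 88.6 92 -8.3 64.6 -131.2 | 411.9 473.7 332.1")
q=sim([-130.5,26.1,88.6,92,-8.3,64.6,-131.2],[[.2,.9,.3,0]]*4,p);print(q.round(1),pose(q,p)[0].round(1),"true -136 -10.5 74 101.5 35 69 -156 | 448 369 310")
q=sim([-136.1,-10.5,74,101.5,35.2,69.3,-156.2],[[0,.8,.7,0]]*3,p);print(q.round(1),"true -117 -13.4 67 113 37.5 57 -151")
q=sim([-118.8,-14.3,68,112.9,38.9,58.3,24.3],[[.1,-.6,.7,0],[.1,-.8,.7,0],[.1,-.9,.7,0],[.1,-.4,.5,0]],p);print(q.round(1),"true -113.5 -12.7 81.6 124.4 40.4 39.2 32.5")
E
```

```text
[-139.5   14.3   89.3   97.7    6.8   66.9 -144. ] [395.4 413.7 311.2]
true -130.5 26.1 88.6 92 -8.3 64.6 -131.2 | 411.9 473.7 332.1
[-135.7    2.8   89.3  100.1   18.3   63.5 -139.5] [478.6 340.7 303.1] true -136 -10.5 74 101.5 35 69 -156 | 448 369 310
[-121.1  -14.6   69.9  112.4   39.3   59.1 -152.4] true -117 -13.4 67 113 37.5 57 -151
[-114.8  -14.6   81.3  124.1   43.1   41.    30.4] true -113.5 -12.7 81.6 124.4 40.4 39.2 32.5
```

```bash
cat >> fk.py <<'E'
def walk(q,x,p,spin=0,nmax=25):
    x=np.array(x,float);rows=[]
    for k in range(nmax):
        P,R=pose(q,p);d=R.T@(x-P)/40
        if np.abs(d).max()<.1 and abs(spin)<.05:break
        d=d/max(1,np.abs(d).max()/.95);s=np.clip(spin,-1,1);spin-=s;rows.append([*d,s]);q=sim(q,[rows[-1]],p)
    return q,rows
E
cat > search.py <<'E'
from fk import *
import sys
from multiprocessing import Pool
p,_=fit2();M=np.array([-103.9,-14.6,89.1,127.9,39.2,29.1,54.4])
def job(seed):
    g=np.random.default_rng(seed);q,_=walk(M,(510,160,150),p);n=len(_);W=[]
    for k in range(g.integers(1,3)):
        a=np.radians(g.uniform(5,100));r=g.uniform(480,830);W.append((r*np.cos(a),r*np.sin(a),g.uniform(200,500),g.choice([0,0,10,-10])))
    sp=-sum(w[3] for w in W)
    for w in W: q,rr=walk(q,w[:3],p,w[3]);n+=len(rr)
    q,rr=walk(q,(515,150,150),p,sp);n+=len(rr)
    z=pose(q,p)[1][:,2];return abs(q[2])+200*np.hypot(z[0]-.45,z[1])+.1*n,q,z,n,W
if __name__=="__main__":
    with Pool() as P_:o=P_.map(job,range(int(sys.argv[1])),chunksize=2)
    o.sort(key=lambda t:t[0])
    for t in o[:5]:print(round(t[0],1),t[1].round(0).astype(int),t[2].round(2),t[3],np.round(t[4]).tolist())
E
nproc; time OMP_NUM_THREADS=1 timeout 400 python3 search.py 60
```

```text
4
20.7 [-21   0  -7 119  18  41  57] [ 0.4  -0.02 -0.92] 35 [[481.0, 78.0, 452.0, 10.0], [273.0, 488.0, 426.0, 0.0]]
23.9 [-40  -1  12 121  19  40  55] [ 0.41 -0.02 -0.91] 29 [[397.0, 529.0, 280.0, 0.0], [465.0, 145.0, 318.0, 0.0]]
29.2 [-41   0  13 120  20  41  55] [ 0.41 -0.03 -0.91] 49 [[562.0, 123.0, 387.0, -10.0], [-33.0, 509.0, 389.0, -10.0]]
33.6 [-57  -4  29 124  23  37  52] [ 0.45  0.   -0.89] 37 [[448.0, 231.0, 414.0, 0.0], [91.0, 666.0, 390.0, 10.0]]
33.6 [-56  -3  28 124  22  37  54] [ 0.45  0.01 -0.9 ] 33 [[467.0, 207.0, 396.0, 0.0], [546.0, 620.0, 455.0, 0.0]]
real	0m21.185s
user	1m17.550s
sys	0m0.239s
```

```bash
cat > plan.py <<'E'
from fk import *
import sys,json
from workcell import manip
p,_=fit2();q=np.array(manip.state()["joints"]);print(q.round(1),np.round(manip.state()["tool_pos"],1))
for a in sys.argv[1:]:
    w=[float(v) for v in a.split(",")];q,r=walk(q,w[:3],p,w[3] if len(w)>3 else 0)
    P,R=pose(q,p);print(a,"->",q.round(0).astype(int),P.round(0),"z",R[:,2].round(2),"y",R[:,1].round(2));print(json.dumps(np.round(r,2).tolist()))
E
python3 plan.py 510,160,150 397,529,280 465,145,318 515,150,150
```

```text
[-103.9  -14.6   89.1  127.9   39.2   29.1   54.4] [551.7  53.5  99.3]
510,160,150 -> [-97 -13  64 126  38  41  40] [510. 160. 150.] z [ 0.46  0.03 -0.89] y [-0.11  0.99 -0.02]
[[0.01, 0.95, -0.53, 0.0], [0.02, 0.95, -0.54, 0.0], [0.03, 0.83, -0.49, 0.0]]
397,529,280 -> [-107   17   48   90   12   63   30] [397. 529. 280.] z [ 0.47  0.04 -0.88] y [-0.12  0.99 -0.01]
[[0.0, 0.95, -0.39, 0.0], [0.0, 0.95, -0.39, 0.0], [0.0, 0.95, -0.39, 0.0], [0.0, 0.95, -0.39, 0.0], [-0.0, 0.95, -0.39, 0.0], [-0.0, 0.95, -0.39, 0.0], [-0.0, 0.95, -0.39, 0.0], [-0.0, 0.95, -0.38, 0.0], [-0.01, 0.95, -0.38, 0.0], [-0.01, 0.9, -0.36, 0.0]]
465,145,318 -> [-42 -15   9 110  18  65  58] [466. 146. 318.] z [ 0.42 -0.02 -0.91] y [-0.09  0.99 -0.06]
[[-0.09, -0.95, -0.05, 0.0], [-0.09, -0.95, -0.05, 0.0], [-0.09, -0.95, -0.04, 0.0], [-0.09, -0.95, -0.04, 0.0], [-0.09, -0.95, -0.04, 0.0], [-0.09, -0.95, -0.04, 0.0], [-0.08, -0.95, -0.04, 0.0], [-0.08, -0.95, -0.04, 0.0], [-0.06, -0.95, -0.04, 0.0], [-0.04, -0.95, -0.04, 0.0], [0.03, -0.39, -0.04, 0.0]]
515,150,150 -> [-40  -1  12 121  20  40  55] [515. 150. 150.] z [ 0.41 -0.02 -0.91] y [-0.09  0.99 -0.06]
[[0.13, 0.06, 0.95, 0.0], [0.13, 0.06, 0.95, 0.0], [0.13, 0.06, 0.95, 0.0], [0.13, 0.06, 0.95, 0.0], [0.07, 0.03, 0.53, 0.0]]
```

Emit:
move_arm([
  [0.0,0.95,-0.53,0,1],
  [0.0,0.95,-0.53,0,1],
  [0.0,0.83,-0.49,0,1],
  [0,0.95,-0.39,0,1],
  [0,0.95,-0.39,0,1],
  [0,0.95,-0.39,0,1],
  [0,0.95,-0.39,0,1],
  [0,0.95,-0.39,0,1],
  [0,0.95,-0.39,0,1],
  [0,0.95,-0.39,0,1],
  [0,0.95,-0.39,0,1],
  [0,0.95,-0.38,0,1],
])

```text
clock: 14.15
tool_pos: [406.3, 498.4, 268.0]
tool_rot: [[-0.878, -0.109, 0.466], [-0.105, 0.994, 0.034], [-0.467, -0.02, -0.884]]
wrist_force: [0.4, 0.3, 0.1]
width: 85.2
finger_force: 0.0
```

```bash
python3 plan.py 397,529,280 465,145,318 515,150,150
```

```text
[-102.7   13.9   42.6   93.8   16.    61.6   28.4] [406.3 498.4 268. ]
397,529,280 -> [-102   17   42   89   14   64   28] [397. 529. 280.] z [ 0.47  0.03 -0.88] y [-0.11  0.99 -0.02]
[[-0.02, 0.78, -0.35, 0.0]]
465,145,318 -> [-42 -15   9 110  19  65  57] [466. 146. 318.] z [ 0.42 -0.03 -0.91] y [-0.08  0.99 -0.07]
[[-0.09, -0.95, -0.04, 0.0], [-0.09, -0.95, -0.04, 0.0], [-0.09, -0.95, -0.04, 0.0], [-0.09, -0.95, -0.04, 0.0], [-0.09, -0.95, -0.03, 0.0], [-0.09, -0.95, -0.03, 0.0], [-0.09, -0.95, -0.03, 0.0], [-0.08, -0.95, -0.03, 0.0], [-0.07, -0.95, -0.03, 0.0], [-0.04, -0.95, -0.04, 0.0], [0.03, -0.38, -0.04, 0.0]]
515,150,150 -> [-40  -1  12 121  20  41  54] [515. 150. 150.] z [ 0.42 -0.03 -0.91] y [-0.08  0.99 -0.07]
[[0.14, 0.06, 0.95, 0.0], [0.14, 0.06, 0.95, 0.0], [0.14, 0.06, 0.95, 0.0], [0.14, 0.06, 0.95, 0.0], [0.07, 0.04, 0.53, 0.0]]
```

```bash
for w in "500,150,150" "500,200,230 515,150,150" "480,150,270 515,150,150" "520,100,150" "480,145,300 515,150,150"; do python3 plan.py $w | grep -e '->'; echo; done
```

```text
500,150,150 -> [-90 -14  57 127  38  41  40] [500. 150. 150.] z [ 0.46  0.02 -0.89] y [-0.1   0.99 -0.03]

500,200,230 -> [-91 -15  50 118  35  54  39] [499. 203. 230.] z [ 0.46  0.03 -0.89] y [-0.1   0.99 -0.03]
515,150,150 -> [-91 -11  60 125  35  40  44] [514. 151. 152.] z [ 0.46  0.02 -0.89] y [-0.1   0.99 -0.03]

480,150,270 -> [-57 -15  22 116  24  58  52] [481. 150. 270.] z [ 0.44 -0.   -0.9 ] y [-0.09  0.99 -0.05]
515,150,150 -> [-55  -3  27 123  22  38  53] [515. 150. 150.] z [ 0.44 -0.01 -0.9 ] y [-0.09  0.99 -0.05]

520,100,150 -> [-85 -15  60 127  36  39  49] [520. 100. 150.] z [ 0.46  0.02 -0.89] y [-0.1   0.99 -0.03]

480,145,300 -> [-52 -15  18 112  21  61  55] [481. 146. 300.] z [ 0.43 -0.01 -0.9 ] y [-0.09  0.99 -0.05]
515,150,150 -> [-50  -2  22 122  21  39  54] [515. 150. 150.] z [ 0.43 -0.01 -0.9 ] y [-0.09  0.99 -0.05]
```

```bash
python3 plan.py 480,150,270 520,135,120,0.5 548,110,62 550,21,62 553,21,25 497,255,25 480,257,60 480,200,200 485,-150,200 465,-281,70 485,-281,25 555,10,25 
```

```text
[-102.7   13.9   42.6   93.8   16.    61.6   28.4] [406.3 498.4 268. ]
480,150,270 -> [-57 -15  22 116  24  58  52] [481. 150. 270.] z [ 0.44 -0.   -0.9 ] y [-0.09  0.99 -0.05]
[[-0.08, -0.95, 0.06, 0.0], [-0.08, -0.95, 0.06, 0.0], [-0.08, -0.95, 0.06, 0.0], [-0.08, -0.95, 0.06, 0.0], [-0.08, -0.95, 0.06, 0.0], [-0.08, -0.95, 0.06, 0.0], [-0.08, -0.95, 0.06, 0.0], [-0.07, -0.95, 0.06, 0.0], [-0.05, -0.95, 0.05, 0.0], [0.0, -0.39, 0.0, 0.0]]
520,135,120,0.5 -> [-53   0  28 125  21  33  51] [520. 135. 120.] z [ 0.44 -0.01 -0.9 ] y [-0.03  1.   -0.02]
[[0.2, -0.07, 0.95, 0.5], [0.19, -0.09, 0.95, 0.0], [0.19, -0.09, 0.95, 0.0], [0.19, -0.08, 0.95, 0.0]]
548,110,62 -> [-47   9  28 126  14  22  59] [548. 110.  62.] z [ 0.44 -0.01 -0.9 ] y [-0.02  1.   -0.03]
[[0.02, -0.36, 0.95, 0.0], [0.01, -0.26, 0.69, 0.0]]
550,21,62 -> [-36   7  28 128   6  20  77] [550.  21.  62.] z [ 0.45 -0.03 -0.89] y [-0.01  1.   -0.04]
[[0.01, -0.95, 0.02, 0.0], [0.01, -0.95, 0.03, 0.0], [-0.0, -0.34, 0.02, 0.0]]
553,21,25 -> [-33  12  25 129   3  14  79] [553.  21.  25.] z [ 0.45 -0.03 -0.89] y [-0.01  1.   -0.
[... 1025 characters left out ...]
, 0.01, 0.0]]
465,-281,70 -> [-14  10  52 125 -36  32 154] [ 465. -281.   70.] z [ 0.39 -0.07 -0.92] y [ 0.01  1.   -0.08]
[[0.56, -0.95, 0.88, 0.0], [0.56, -0.95, 0.89, 0.0], [0.54, -0.95, 0.92, 0.0], [0.16, -0.32, 0.33, 0.0]]
485,-281,25 -> [ -7  18  44 124 -48  29 163] [ 485. -281.   25.] z [ 0.38 -0.08 -0.92] y [ 0.01  1.   -0.08]
[[-0.01, 0.06, 0.95, 0.0], [-0.0, 0.01, 0.3, 0.0]]
555,10,25 -> [-58  20  57 127 -34  21 115] [555.  10.  25.] z [ 0.4  -0.05 -0.92] y [-0.    1.   -0.05]
[[-0.23, 0.95, 0.01, 0.0], [-0.23, 0.95, 0.02, 0.0], [-0.23, 0.95, 0.02, 0.0], [-0.23, 0.95, 0.02, 0.0], [-0.23, 0.95, 0.02, 0.0], [-0.23, 0.95, 0.02, 0.0], [-0.23, 0.95, 0.02, 0.0], [-0.16, 0.66, 0.01, 0.0]]
```

Emit:
move_arm([
  [-0.08,-0.95,0.06,0,1],
  [-0.08,-0.95,0.06,0,1],
  [-0.08,-0.95,0.06,0,1],
  [-0.08,-0.95,0.06,0,1],
  [-0.08,-0.95,0.06,0,1],
  [-0.08,-0.95,0.06,0,1],
  [-0.08,-0.95,0.06,0,1],
  [-0.07,-0.95,0.06,0,1],
  [-0.05,-0.95,0.05,0,1],
  [0,-0.39,0,0,1],
  [0.2,-0.07,0.95,0.3,1],
  [0.2,-0.09,0.95,0,1],
])

```text
clock: 15.35
tool_pos: [494.0, 188.6, 196.2]
tool_rot: [[-0.881, -0.068, 0.468], [-0.057, 0.998, 0.037], [-0.47, 0.006, -0.883]]
wrist_force: [0.9, 0.4, -0.5]
width: 85.2
finger_force: 0.0
```

```bash
python3 plan.py 520,135,120 548,110,62 550,21,62 553,21,25
```

```text
[-59.5  -8.5  24.2 121.9  25.2  43.8  44.1] [494.  188.6 196.2]
520,135,120 -> [-55  -2  31 127  22  30  53] [519. 136. 122.] z [ 0.47  0.03 -0.88] y [-0.06  1.    0.  ]
[[0.2, -0.68, 0.95, 0.0], [0.19, -0.68, 0.95, 0.0]]
548,110,62 -> [-48   8  30 128  12  18  63] [548. 110.  62.] z [ 0.48  0.02 -0.88] y [-0.06  1.   -0.01]
[[0.06, -0.41, 0.95, 0.0], [0.04, -0.3, 0.7, 0.0]]
550,21,62 -> [-35   6  29 130   2  16  83] [550.  21.  62.] z [ 0.48 -0.   -0.88] y [-0.05  1.   -0.03]
[[0.03, -0.95, -0.01, 0.0], [0.03, -0.95, 0.01, 0.0], [0.0, -0.35, 0.01, 0.0]]
553,21,25 -> [-31  12  24 131  -2  10  86] [553.  21.  25.] z [ 0.48 -0.01 -0.88] y [-0.04  1.   -0.03]
[[0.38, 0.02, 0.85, 0.0]]
```

Tilt 28° is kept and the posture is good. Continuing to the approach point beside the handle.

Emit:
move_arm([
  [0.2,-0.68,0.95,0,1],
  [0.19,-0.68,0.95,0,1],
  [0.06,-0.41,0.95,0,1],
  [0.04,-0.3,0.7,0,1],
  [0,0,0,0,1],
])

```text
clock: 15.85
tool_pos: [546.1, 107.7, 56.7]
tool_rot: [[-0.885, -0.069, 0.461], [-0.062, 0.998, 0.03], [-0.462, -0.002, -0.887]]
wrist_force: [-0.4, -0.1, -0.2]
width: 85.4
finger_force: 0.0
```

```bash
python3 plan.py 550,21,62 553.5,20.5,25;  python3 - <<'E'
from h import *
s=manip.state();im=manip.read_camera("wrist");cv2.imwrite("pics/w2.png",im[:,:,::-1])
import json;json.dump([np.array(s['tool_pos']).tolist(),np.array(s['tool_rot']).tolist()],open("w2.json","w"))
E
```

```text
[-50.5   8.9  33.9 128.1   5.3  17.8  71.1] [546.1 107.7  56.7]
550,21,62 -> [-38   7  32 129  -4  17  90] [550.  21.  62.] z [ 0.47  0.01 -0.88] y [-0.06  1.   -0.02]
[[-0.01, -0.95, -0.06, 0.0], [-0.01, -0.95, -0.05, 0.0], [-0.01, -0.29, -0.0, 0.0]]
553.5,20.5,25 -> [-32  12  26 130  -9  12  94] [553.  21.  25.] z [ 0.47  0.   -0.89] y [-0.05  1.   -0.03]
[[0.35, -0.0, 0.86, 0.0]]
```

View pics/w2.png

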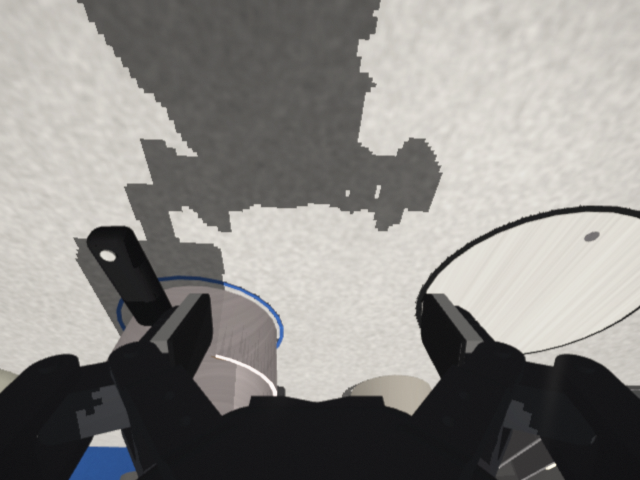

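The hole is now at (108,256). I'll triangulate its height from the two wrist views, then move.

```bash
python3 - <<'E'
from h import *
import json
a=json.load(open("w1.json"));b=json.load(open("w2.json"))
for z in(40,44,48,52):print(z,wray((76,204),z,a)[:2].round(1),wray((108,256),z,b)[:2].round(1))
print(wray((150,312),45,b).round(1),"grip pt mid")
E
```

```text
40 [539.8  11.1] [542.9  12. ]
44 [536.9  14.4] [538.5  15.2]
48 [533.9  17.6] [534.1  18.3]
52 [531.   20.9] [529.8  21.4]
[578.8  23.7  45. ] grip pt mid
```

Emit:
move_arm([
  [0,-0.9,-0.06,0,1],
  [0,-0.9,-0.06,0,1],
  [0,-0.35,0,0,1],
  [0,0,0,0,1],
])

```text
clock: 16.3
tool_pos: [551.9, 22.8, 66.4]
tool_rot: [[-0.881, -0.068, 0.468], [-0.059, 0.998, 0.035], [-0.469, 0.003, -0.883]]
wrist_force: [-0.1, 0.1, 0.2]
width: 85.4
finger_force: 0.0
```

The height comes out at 48 mm, as expected for the top of the grip. Lowering and closing.

Emit:
move_arm([
  [0.2,-0.03,0.45,0,1],
  [0.21,-0.03,0.46,0,1],
  [0,0,0,0,1],
])

```text
clock: 16.6
tool_pos: [552.4, 23.8, 23.1]
tool_rot: [[-0.884, -0.074, 0.462], [-0.064, 0.997, 0.036], [-0.464, 0.002, -0.886]]
wrist_force: [-0.4, -0.6, -0.3]
width: 85.2
finger_force: 0.0
```

```bash
python3 plan.py 550,21,25 
```

```text
[-27.7  12.1  23.2 129.8 -19.2  12.  105.9] [552.4  23.8  23.1]
550,21,25 -> [-28  12  23 130 -19  12 106] [552.  24.  23.] z [ 0.46  0.04 -0.89] y [-0.07  1.    0.  ]
[]
```

Emit:
move_arm([
  [0,-0.05,0,0,0],
  [0,0,0,0,0],
  [0,0,0,0,0],
  [0,0,0,0,0],
  [0,0,0,0,0],
  [0,0,0,0,0],
  [0,0,0,0,0],
], newtons=50)

```text
clock: 17.3
tool_pos: [554.0, 19.6, 24.4]
tool_rot: [[-0.882, -0.071, 0.465], [-0.062, 0.997, 0.034], [-0.466, 0.001, -0.885]]
wrist_force: [-2.8, 2.1, 6.1]
width: 17.3
finger_force: 49.6
```

```bash
python3 - <<'E'
from h import *
import json
s=manip.state();print(s["width"],s["finger_force"],s["wrist_force"],s["torque"])
im=manip.read_camera("wrist");cv2.imwrite("pics/w3.png",im[:,:,::-1])
json.dump([np.array(s['tool_pos']).tolist(),np.array(s['tool_rot']).tolist()],open("w3.json","w"))
E
```

```text
17.309589046125907 49.607155323028564 [-2.8283025   2.06084407  6.06317795] [0.22307732 0.38167649 0.20058762]
```

View pics/w3.png

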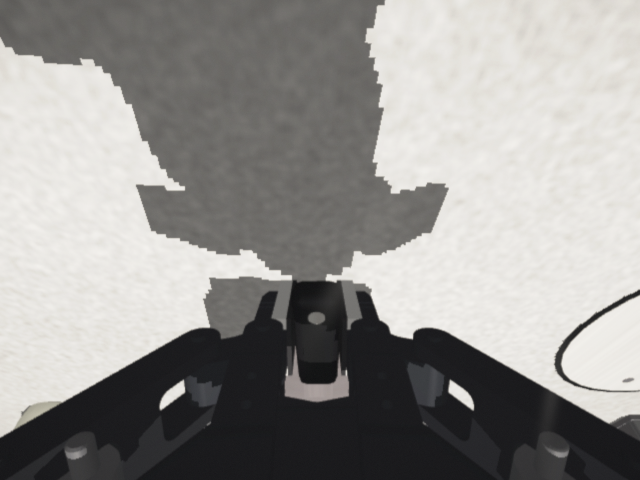

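The handle is pinched at 17.3 mm with the hole centred at (317,317). I'll work out the pan's centre and the slide.

```bash
python3 - <<'E'
from h import *
import json
a=json.load(open("w3.json"));h=wray((317,317),48,a);R=np.array(a[1]);y=R[:,1];d=np.array([y[1],-y[0]])/np.hypot(*y[:2])
c=h[:2]+133*d;print("hole",h.round(1),"centre",c.round(1),"move",(np.array([609.5,266])-c).round(1))
t=np.array(a[0]);m=np.array([*(np.array([609.5,266])-c),0]);print("TCP target",(t+m).round(1))
E
python3 plan.py 495,258,24.4 | cut -c1-400
```

```text
hole [532.7  18.6  48. ] centre [665.4  28. ] move [-55.9 238. ]
TCP target [498.1 257.6  24.4]
[-27.1  12.   23.1 129.7 -19.6  12.  106.6] [554.   19.6  24.4]
495,258,24.4 -> [-82  18  49 128  -6  15  63] [495. 258.  24.] z [ 0.45  0.09 -0.89] y [-0.1   0.99  0.05]
[[0.15, 0.95, -0.08, 0.0], [0.14, 0.95, -0.07, 0.0], [0.14, 0.95, -0.06, 0.0], [0.14, 0.95, -0.05, 0.0], [0.14, 0.95, -0.05, 0.0], [0.15, 0.95, -0.05, 0.0], [0.07, 0.42, -0.03, 0.0]]
```

Emit:
move_arm([
  [0.04,0.25,-0.02,0,0],
  [0.08,0.5,-0.04,0,0],
  [0.08,0.5,-0.04,0,0],
  [0.08,0.5,-0.03,0,0],
])

```text
clock: 17.75
tool_pos: [537.5, 87.5, 24.2]
tool_rot: [[-0.882, -0.067, 0.467], [-0.059, 0.998, 0.032], [-0.468, 0.001, -0.884]]
wrist_force: [0.6, -3.1, 2.9]
width: 17.2
finger_force: 49.6
```

```bash
python3 plan.py 498,257.5,24.4 | cut -c1-400
```

```text
[-50.1  12.2  36.5 131.4  -8.3  11.4  85.7] [537.5  87.5  24.2]
498,257.5,24.4 -> [-84  19  51 127  -4  16  59] [498. 257.  24.] z [ 0.45  0.06 -0.89] y [-0.08  1.    0.02]
[[0.13, 0.95, -0.07, 0.0], [0.13, 0.95, -0.07, 0.0], [0.14, 0.95, -0.07, 0.0], [0.14, 0.95, -0.07, 0.0], [0.08, 0.53, -0.04, 0.0]]
```

Emit:
move_arm([
  [0.07,0.5,-0.04,0,0],
  [0.07,0.5,-0.04,0,0],
  [0.07,0.5,-0.04,0,0],
  [0.07,0.5,-0.04,0,0],
  [0.07,0.5,-0.04,0,0],
])

```text
clock: 18.25
tool_pos: [513.9, 186.6, 24.5]
tool_rot: [[-0.882, -0.068, 0.466], [-0.06, 0.998, 0.033], [-0.467, 0.001, -0.884]]
wrist_force: [1.5, -2.5, 2.2]
width: 17.2
finger_force: 49.5
```

```bash
python3 plan.py 498,257.5,24.4 | cut -c1-400
```

```text
[-76.6  16.3  50.1 130.3  -1.7  13.8  65. ] [513.9 186.6  24.5]
498,257.5,24.4 -> [-87  21  52 127  -3  17  57] [498. 257.  24.] z [ 0.46  0.04 -0.89] y [-0.07  1.    0.  ]
[[0.13, 0.95, -0.07, 0.0], [0.11, 0.85, -0.06, 0.0]]
```

Emit:
move_arm([
  [0.07,0.5,-0.04,0,0],
  [0.07,0.5,-0.04,0,0],
  [0.07,0.5,-0.03,0,0],
  [0.04,0.3,-0.02,0,0],
  [0,0,0,0,0],
  [0,0,0,0,0],
])

```text
clock: 18.85
tool_pos: [497.3, 259.0, 24.5]
tool_rot: [[-0.882, -0.073, 0.465], [-0.064, 0.997, 0.036], [-0.467, 0.002, -0.884]]
wrist_force: [-0.5, 4.5, 3.2]
width: 16.9
finger_force: 49.6
```

```bash
python3 - <<'E'
from h import *
s=manip.state();print(np.round(s["tool_pos"],1))
im=manip.read_camera("scene");cv2.imwrite("pics/s2.png",im[:,:,::-1]);crop(im,300,100,220,180,3.3,"pics/s2c.png")
im=manip.read_camera("top");cv2.imwrite("pics/t2.png",im[:,:,::-1])
E
```

```text
[497.3 259.   24.5]
```

View pics/s2c.png

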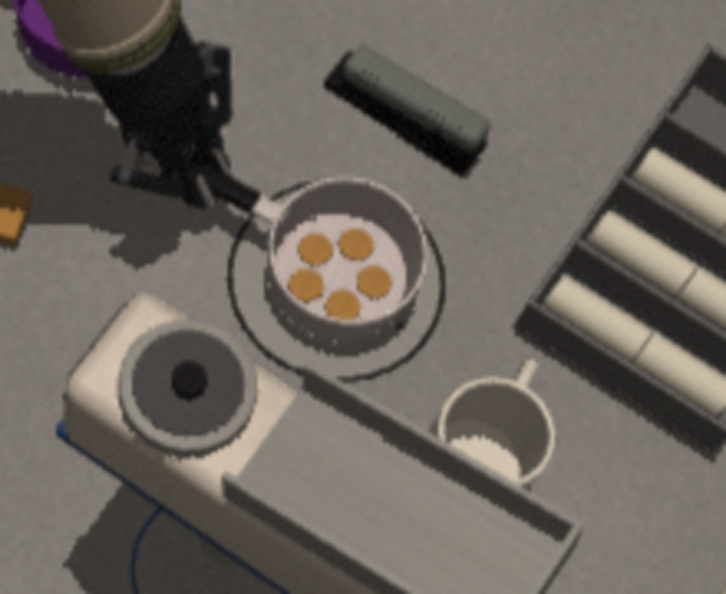

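The token pan stands on the plate with all five tokens. Its rim is centred at crop (347,250), which I check by ray before letting go.

```bash
python3 - <<'E'
from h import *
print(ray("scene",(300+347/3.3-.35,100+250/3.3-.35),50).round(1), "inner floor", ray("scene",(300+341/3.3-.35,100+267/3.3-.35),3).round(1))
s=manip.state();
E
python3 plan.py 497.3,259,24.5 480,257,60 480,200,200 485,-150,200 465,-270,80 | grep -e '->'
```

```text
[609.  268.5  50. ] inner floor [607.7 275.4   3. ]
497.3,259,24.5 -> [-88  21  53 127  -2  17  56] [497. 258.  24.] z [ 0.47  0.03 -0.88] y [-0.07  1.    0.  ]
480,257,60 -> [-98  16  63 128   4  22  51] [481. 257.  58.] z [ 0.46  0.04 -0.89] y [-0.07  1.    0.  ]
480,200,200 -> [-91 -15  50 121  34  51  36] [481. 200. 200.] z [ 0.44  0.03 -0.9 ] y [-0.07  1.   -0.  ]
485,-150,200 -> [-30 -14  42 121   7  45 103] [ 485. -150.  200.] z [ 0.41 -0.02 -0.91] y [-0.05  1.   -0.04]
465,-270,80 -> [-17   8  54 125 -33  33 153] [ 465. -268.   82.] z [ 0.4  -0.05 -0.92] y [-0.02  1.   -0.07]
```

Emit:
move_arm([
  [0,0,0,0,0.4],
  [0,0,0,0,0.6],
  [0,0,0,0,1],
  [0,0,0,0,1],
  [0,0,0,0,1],
  [0,0,0,0,1],
])

```text
clock: 19.55
tool_pos: [497.0, 257.7, 24.0]
tool_rot: [[-0.883, -0.07, 0.464], [-0.062, 0.998, 0.033], [-0.466, 0.001, -0.885]]
wrist_force: [0.2, 0.1, 0.2]
width: 85.0
finger_force: 0.0
```

The pan is at about (609,268), 2 mm off the plate's centre, and released. Now I withdraw and head for the empty pan.

```bash
python3 plan.py 481,255,60 500,200,120 505,-150,120 478,-279,75 485,-279,25
```

```text
[-87.6  20.9  53.  127.2  -2.4  16.7  56.3] [497.  257.7  24. ]
481,255,60 -> [-98  16  63 128   4  22  52] [482. 255.  58.] z [ 0.46  0.04 -0.89] y [-0.07  1.    0.  ]
[[-0.07, -0.04, -0.95, 0.0]]
500,200,120 -> [-101   -2   69  126   25   33   43] [501. 200. 119.] z [ 0.45  0.03 -0.89] y [-0.07  1.    0.  ]
[[-0.69, -0.95, -0.82, 0.0], [-0.31, -0.47, -0.44, 0.0]]
505,-150,120 -> [-62 -15  75 127  14  32  99] [ 505. -150.  120.] z [ 0.44 -0.   -0.9 ] y [-0.05  1.   -0.03]
[[0.05, -0.95, -0.03, 0.0], [0.05, -0.95, -0.03, 0.0], [0.05, -0.95, -0.03, 0.0], [0.05, -0.95, -0.03, 0.0], [0.05, -0.95, -0.03, 0.0], [0.05, -0.95, -0.03, 0.0], [0.05, -0.95, -0.02, 0.0], [0.05, -0.95, -0.02, 0.0], [0.05, -0.95, -0.02, 0.0], [0.01, -0.26, 0.0, 0.0]]
478,-279,75 -> [-66 -15  89 133  48  19  76] [ 475. -277.   81.] z [ 0.48 -0.25 -0.84] y [ 0.07  0.97 -0.25]
[[0.39, -0.95, 0.22, 0.0], [0.38, -0.95, 0.23, 0.0], [0.34, -0.95, 0.33, 0.0], [0.07, -0.51, 0.48, 0.0], [-0.06, -0.14, 0.4, 0.0], [-0.04, -0.09, 0.32, 0.0], [-0.03, -0.06, 0.26, 0.0], [0.0, -0.04, 0.25, 0.0], [0.01, -0.03, 0.24, 0.0], [0.01, -
[... 411 characters left out ...]
 [-67 -15  89 133  46  23  76] [ 462. -266.   71.] z [ 0.43 -0.24 -0.87] y [ 0.06  0.97 -0.24]
[[0.32, 0.23, 0.95, 0.0], [0.14, 0.08, 0.95, 0.0], [0.06, 0.03, 0.95, 0.0], [0.03, 0.01, 0.95, 0.0], [0.01, 0.0, 0.95, 0.0], [0.01, -0.0, 0.95, 0.0], [0.0, -0.0, 0.95, 0.0], [0.0, -0.0, 0.95, 0.0], [0.0, -0.0, 0.95, 0.0], [0.0, -0.0, 0.95, 0.0], [0.0, -0.0, 0.95, 0.0], [0.0, -0.0, 0.95, 0.0], [0.0, -0.0, 0.95, 0.0], [0.0, -0.0, 0.95, 0.0], [0.0, -0.0, 0.95, 0.0], [0.0, -0.0, 0.95, 0.0], [0.0, -0.0, 0.95, 0.0], [0.0, -0.0, 0.95, 0.0], [0.0, -0.0, 0.95, 0.0], [0.0, -0.0, 0.95, 0.0], [0.0, -0.0, 0.95, 0.0], [0.0, -0.0, 0.95, 0.0], [0.0, -0.0, 0.95, 0.0], [0.0, -0.0, 0.95, 0.0], [0.0, -0.0, 0.95, 0.0]]
```

```bash
for w in "480,250,60 480,200,200 485,-150,200" "480,250,60 470,200,290 480,-150,280" "480,250,60 470,200,330 460,0,330 500,-200,250" "480,250,60 450,350,300 470,0,300 500,-200,250"; do echo "# $w"; python3 plan.py $w 490,-230,150 478,-279,75 485,-279,25 554,0,25 558.5,15,25| grep -e '->'; done
```

```text
# 480,250,60 480,200,200 485,-150,200
480,250,60 -> [-98  15  63 128   4  22  52] [482. 251.  57.] z [ 0.46  0.04 -0.89] y [-0.07  1.    0.  ]
480,200,200 -> [-92 -15  50 121  34  51  36] [480. 200. 200.] z [ 0.44  0.03 -0.9 ] y [-0.07  1.   -0.  ]
485,-150,200 -> [-30 -14  42 121   7  45 103] [ 485. -150.  200.] z [ 0.41 -0.02 -0.91] y [-0.04  1.   -0.04]
490,-230,150 -> [-31  -3  58 121 -10  39 127] [ 489. -227.  152.] z [ 0.41 -0.04 -0.91] y [-0.03  1.   -0.05]
478,-279,75 -> [-13  12  51 123 -38  34 157] [ 478. -278.   76.] z [ 0.4  -0.06 -0.92] y [-0.02  1.   -0.07]
485,-279,25 -> [ -6  18  44 124 -50  30 167] [ 485. -279.   25.] z [ 0.39 -0.06 -0.92] y [-0.02  1.   -0.07]
554,0,25 -> [-54  19  55 127 -36  21 120] [554.  -0.  25.] z [ 0.41 -0.03 -0.91] y [-0.04  1.   -0.05]
558.5,15,25 -> [-56  20  55 127 -36  21 118] [559.  15.  25.] z [ 0.41 -0.03 -0.91] y [-0.04  1.   -0.05]
# 480,250,60 470,200,290 480,-150,280
480,250,60 -> [-98  15  63 128   4  22  52] [482. 251.  57.] z [ 0.46  0.04 -0.89] y [-0.07  1.    0.  ]
470,200,290 -> [-74 -15  31 112  27  63  43] [471. 201. 290.]
[... 2018 characters left out ...]
 0. 300.] z [ 0.34 -0.05 -0.94] y [-0.03  1.   -0.07]
500,-200,250 -> [ -7  -6  26 110  -1  55 112] [ 500. -200.  250.] z [ 0.34 -0.06 -0.94] y [-0.03  1.   -0.08]
490,-230,150 -> [ -4   1  29 118  -8  42 123] [ 490. -230.  150.] z [ 0.34 -0.07 -0.94] y [-0.02  1.   -0.08]
478,-279,75 -> [  4  10  29 120 -21  34 140] [ 478. -279.   75.] z [ 0.34 -0.08 -0.94] y [-0.02  1.   -0.09]
485,-279,25 -> [  8  16  25 121 -28  28 146] [ 485. -279.   25.] z [ 0.33 -0.08 -0.94] y [-0.02  1.   -0.09]
554,0,25 -> [-34  15  31 123  -8  24  94] [554.  -0.  25.] z [ 0.34 -0.04 -0.94] y [-0.04  1.   -0.06]
558.5,15,25 -> [-36  16  31 122  -8  25  92] [559.  15.  25.] z [ 0.34 -0.04 -0.94] y [-0.04  1.   -0.06]
```

```bash
python3 plan.py 480,250,60 480,200,200 485,-150,200
```

```text
[-87.6  20.9  53.  127.2  -2.4  16.7  56.3] [497.  257.7  24. ]
480,250,60 -> [-98  15  63 128   4  22  52] [482. 251.  57.] z [ 0.46  0.04 -0.89] y [-0.07  1.    0.  ]
[[-0.04, -0.15, -0.95, 0.0]]
480,200,200 -> [-92 -15  50 121  34  51  36] [480. 200. 200.] z [ 0.44  0.03 -0.9 ] y [-0.07  1.   -0.  ]
[[-0.45, -0.37, -0.95, 0.0], [-0.42, -0.37, -0.95, 0.0], [-0.38, -0.37, -0.95, 0.0], [-0.18, -0.19, -0.49, 0.0]]
485,-150,200 -> [-30 -14  42 121   7  45 103] [ 485. -150.  200.] z [ 0.41 -0.02 -0.91] y [-0.04  1.   -0.04]
[[0.05, -0.95, -0.02, 0.0], [0.05, -0.95, -0.02, 0.0], [0.05, -0.95, -0.01, 0.0], [0.06, -0.95, -0.01, 0.0], [0.06, -0.95, -0.01, 0.0], [0.06, -0.95, -0.01, 0.0], [0.06, -0.95, -0.01, 0.0], [0.07, -0.95, -0.01, 0.0], [0.06, -0.95, -0.0, 0.0], [0.02, -0.29, 0.0, 0.0]]
```

Emit:
move_arm([
  [0,0,-0.5,0,1],
  [-0.05,0,-0.8,0,1],
  [-0.4,-0.3,-0.95,0,1],
  [-0.42,-0.37,-0.95,0,1],
  [-0.38,-0.37,-0.95,0,1],
  [-0.18,-0.3,-0.3,0,1],
  [0.05,-0.95,-0.02,0,1],
  [0.05,-0.95,-0.01,0,1],
  [0.05,-0.95,-0.01,0,1],
  [0.05,-0.95,-0.01,0,1],
])

```text
clock: 20.55
tool_pos: [480.9, 113.8, 128.8]
tool_rot: [[-0.894, -0.081, 0.441], [-0.073, 0.997, 0.036], [-0.442, -0.001, -0.897]]
wrist_force: [0.6, 0.0, 0.2]
width: 85.2
finger_force: 0.0
```

```bash
python3 plan.py 485,-150,200 490,-230,150 475,-281,80 478,-281,25
```

```text
[-77.9 -14.4  50.4 131.2  34.5  37.7  44.8] [480.9 113.8 128.8]
485,-150,200 -> [-30 -15  43 122   6  45 105] [ 485. -149.  200.] z [ 0.42  0.   -0.91] y [-0.06  1.   -0.03]
[[-0.06, -0.95, -0.26, 0.0], [-0.05, -0.95, -0.26, 0.0], [-0.05, -0.95, -0.25, 0.0], [-0.04, -0.95, -0.26, 0.0], [-0.04, -0.95, -0.26, 0.0], [-0.04, -0.95, -0.26, 0.0], [-0.03, -0.95, -0.26, 0.0]]
490,-230,150 -> [-33  -3  62 121 -13  38 131] [ 490. -230.  150.] z [ 0.42 -0.02 -0.91] y [-0.05  1.   -0.04]
[[0.26, -0.95, 0.57, 0.0], [0.25, -0.95, 0.58, 0.0], [0.02, -0.12, 0.09, 0.0]]
475,-281,80 -> [-15  12  55 123 -41  35 162] [ 475. -281.   81.] z [ 0.41 -0.04 -0.91] y [-0.04  1.   -0.06]
[[0.75, -0.77, 0.95, 0.0], [0.4, -0.43, 0.56, 0.0]]
478,-281,25 -> [ -6  19  46 125 -54  31 173] [ 478. -281.   25.] z [ 0.4  -0.04 -0.91] y [-0.03  1.   -0.06]
[[0.37, 0.05, 0.95, 0.0], [0.14, 0.01, 0.37, 0.0]]
```

Emit:
move_arm([
  [-0.06,-0.95,-0.26,0.5,1],
  [-0.05,-0.95,-0.26,0,1],
  [-0.05,-0.95,-0.26,0,1],
  [-0.04,-0.95,-0.26,0,1],
  [-0.04,-0.95,-0.26,0,1],
  [-0.04,-0.95,-0.26,0,1],
  [-0.03,-0.95,-0.26,0,1],
  [0.2,-0.8,0.4,0,1],
])

```text
clock: 21.35
tool_pos: [477.7, -129.5, 165.1]
tool_rot: [[-0.896, -0.038, 0.442], [-0.026, 0.999, 0.032], [-0.443, 0.017, -0.896]]
wrist_force: [0.1, 1.2, -0.3]
width: 85.9
finger_force: 0.0
```

```bash
python3 plan.py 490,-230,150 475,-281,80 481,-281,25; python3 - <<'E'
from h import *
import json
s=manip.state();im=manip.read_camera("wrist");cv2.imwrite("pics/w4.png",im[:,:,::-1])
json.dump([np.array(s['tool_pos']).tolist(),np.array(s['tool_rot']).tolist()],open("w4.json","w"))
E
```

```text
[-18.6 -11.5  33.9 126.8  -4.   38.  110.7] [ 477.7 -129.5  165.1]
490,-230,150 -> [-16  -1  48 121 -21  39 137] [ 490. -230.  150.] z [ 0.44  0.01 -0.9 ] y [-0.03  1.    0.  ]
[[-0.02, -0.95, 0.15, 0.0], [-0.02, -0.95, 0.16, 0.0], [-0.02, -0.66, 0.12, 0.0]]
475,-281,80 -> [ -4  11  45 122 -42  37 162] [ 475. -281.   80.] z [ 0.43  0.   -0.9 ] y [-0.02  1.   -0.01]
[[0.77, -0.87, 0.95, 0.0], [0.36, -0.42, 0.47, 0.0]]
481,-281,25 -> [  3  18  38 124 -54  33 173] [ 481. -281.   25.] z [ 0.42 -0.   -0.91] y [-0.02  1.   -0.01]
[[0.33, -0.0, 0.95, 0.0], [0.13, -0.0, 0.38, 0.0]]
```

View pics/w4.png

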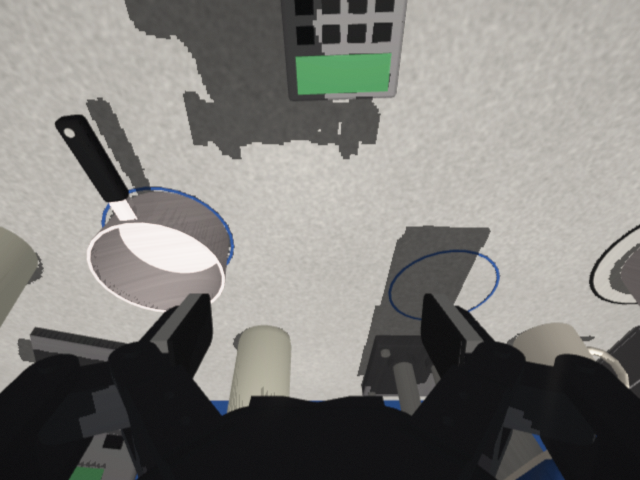

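The wrist view shows the empty pan's handle hole at (69,132) and grip end at (117,198). The rim is centred near (156,265), and the free painted ring under the spout is centred near (444,284).

```bash
python3 - <<'E'
from h import *
import json
a=json.load(open("w4.json"))
h=wray((69,132),48,a);g=wray((117,198),45,a);print("hole",h.round(1),"gripend",g.round(1),"rim",wray((156.5,265),50,a).round(1))
im=cv2.imread("pics/w4.png")[:,:,::-1].astype(int);ys,xs=np.nonzero(im[:,:,2]-im[:,:,0]>40)
for nm,k in(("spout",(xs>380)&(xs<510)&(ys>240)&(ys<325)),("wait",(xs>95)&(xs<240)&(ys>180)&(ys<260))):
    pts=np.array([wray((x,y),0,a)[:2] for x,y in zip(xs[k],ys[k])])
    for _ in range(4):
        q=np.linalg.lstsq(np.c_[2*pts,np.ones(len(pts))],(pts**2).sum(1),rcond=None)[0];r=np.sqrt(q[2]+q[:2]@q[:2]);pts=pts[np.abs(np.linalg.norm(pts-q[:2],axis=1)-r)<4]
    print(nm,len(pts),q[:2].round(1),r.round(1))
E
python3 plan.py 490,-200,100 478,-270,65 483,-281,25
```

```text
hole [ 459.3 -285.8   48. ] gripend [ 512.6 -274.7   45. ] rim [ 579.3 -261.6   50. ]
spout 226 [665.2  27.3] 61.3
wait 491 [ 594.9 -268.7] 61.3
[-18.7 -11.2  34.6 127.   -4.2  37.8 111.3] [ 475.1 -134.1  160.6]
490,-200,100 -> [-14   2  43 126 -26  32 139] [ 490. -199.  101.] z [ 0.43  0.01 -0.9 ] y [-0.02  1.    0.  ]
[[0.21, -0.95, 0.83, 0.0], [0.16, -0.75, 0.67, 0.0]]
478,-270,65 -> [ -2  12  41 123 -43  34 161] [ 478. -270.   65.] z [ 0.42 -0.   -0.91] y [-0.01  1.   -0.01]
[[0.37, -0.95, 0.36, 0.0], [0.31, -0.82, 0.33, 0.0]]
483,-281,25 -> [  4  18  36 123 -52  32 170] [ 483. -281.   26.] z [ 0.42 -0.   -0.91] y [-0.01  1.   -0.01]
[[0.31, -0.27, 0.95, 0.0]]
```

Emit:
move_arm([
  [0.21,-0.95,0.83,0,1],
  [0.16,-0.75,0.6,0,1],
  [0.35,-0.95,0.34,0,1],
  [0.3,-0.95,0.3,0,1],
  [0,-0.15,0,0,1],
  [0,0,0,0,1],
])

```text
clock: 22.0
tool_pos: [479.3, -247.1, 79.9]
tool_rot: [[-0.903, -0.041, 0.427], [-0.025, 0.999, 0.042], [-0.428, 0.027, -0.903]]
wrist_force: [0.2, 0.2, -0.1]
width: 85.4
finger_force: 0.0
```

```bash
python3 plan.py 483,-282.5,25
```

```text
[-12.9  11.   52.  123.7 -44.1  38.3 161.8] [ 479.3 -247.1   79.9]
483,-282.5,25 -> [  3  20  39 122 -54  36 173] [ 483. -282.   26.] z [ 0.41  0.03 -0.91] y [-0.03  1.    0.02]
[[0.4, -0.72, 0.95, 0.0], [0.13, -0.23, 0.31, 0.0]]
```

Emit:
move_arm([
  [0.05,-0.6,0.1,0.2,1],
  [0.02,-0.35,0.1,0,1],
  [0,0,0,0,1],
])

```text
clock: 22.3
tool_pos: [482.7, -283.7, 71.4]
tool_rot: [[-0.903, -0.018, 0.429], [0.001, 0.999, 0.044], [-0.429, 0.04, -0.902]]
wrist_force: [0.6, 0.0, -0.7]
width: 85.8
finger_force: 0.0
```

```bash
python3 plan.py 482.5,-282.5,25
```

```text
[ -6.1  16.3  50.4 120.6 -50.4  41.7 168.5] [ 482.7 -283.7   71.4]
482.5,-282.5,25 -> [  3  20  39 122 -55  37 173] [ 483. -282.   25.] z [ 0.42  0.04 -0.91] y [-0.01  1.    0.04]
[[0.46, -0.03, 0.95, 0.0], [0.06, -0.01, 0.11, 0.0]]
```

Emit:
move_arm([
  [0.25,0,0.5,0,1],
  [0.25,0,0.52,0,1],
  [0,0,0,0,1],
])

```text
clock: 22.6
tool_pos: [481.0, -278.3, 27.9]
tool_rot: [[-0.904, -0.021, 0.426], [0.0, 0.999, 0.05], [-0.427, 0.045, -0.903]]
wrist_force: [-0.4, -0.7, -0.9]
width: 85.4
finger_force: 0.0
```

```bash
python3 plan.py 482.5,-282.5,25
```

```text
[  8.1  18.2  33.9 122.1 -53.1  35.8 172.1] [ 481.  -278.3   27.9]
482.5,-282.5,25 -> [  9  19  33 122 -54  36 173] [ 483. -282.   25.] z [ 0.43  0.05 -0.9 ] y [-0.02  1.    0.04]
[[-0.0, -0.12, 0.07, 0.0]]
```

Emit:
move_arm([
  [0,-0.08,0.06,0,0.5],
  [0,0,0,0,0.3],
  [0,0,0,0,0],
  [0,0,0,0,0],
  [0,0,0,0,0],
  [0,0,0,0,0],
  [0,0,0,0,0],
  [0,0,0,0,0],
], newtons=50)

```text
clock: 23.4
tool_pos: [483.4, -284.8, 27.7]
tool_rot: [[-0.903, -0.02, 0.429], [-0.001, 0.999, 0.045], [-0.429, 0.04, -0.902]]
wrist_force: [-0.7, 3.3, 5.6]
width: 17.3
finger_force: 51.8
```

```bash
python3 plan.py 545,-40,26 | cut -c1-300;python3 plan.py 554,20,26 | cut -c1-300; python3 - <<'E'
from h import *
import json
s=manip.state();im=manip.read_camera("wrist");cv2.imwrite("pics/w5.png",im[:,:,::-1])
json.dump([np.array(s['tool_pos']).tolist(),np.array(s['tool_rot']).tolist()],open("w5.json","w"))
g=im[270:400,270:370].astype(int).sum(2);m=(g>200).astype(np.uint8);n,l,st,c=cv2.connectedComponentsWithStats(m)
print([(st[i].tolist(),(c[i]+270).round(1).tolist()) for i in range(1,n)])
b=json.load(open("w3.json"));g=cv2.imread("pics/w3.png")[270:400,270:370].astype(int).sum(2);n,l,st,c=cv2.connectedComponentsWithStats((g>200).astype(np.uint8));print("ref",[(st[i].tolist(),(c[i]+270).round(1).tolist()) for i in range(1,n)])
E
```

```text
[  9.6  18.5  32.6 121.5 -53.   35.5 172.3] [ 483.4 -284.8   27.7]
545,-40,26 -> [-23  12  30 129 -43  18 135] [545. -40.  26.] z [ 0.44  0.07 -0.89] y [-0.03  1.    0.06]
[[-0.21, 0.95, 0.15, 0.0], [-0.22, 0.95, 0.15, 0.0], [-0.22, 0.95, 0.16, 0.0], [-0.22, 0.95, 0.16, 0.0], [-0.22, 0.95, 0.16, 0.0], [-0.22, 0.95, 0.16, 0.0], [-0.09, 0.39, 0.06, 0.0]]
[  9.6  18.5  32.6 121.5 -53.   35.5 172.3] [ 483.4 -284.8   27.7]
554,20,26 -> [-32  13  32 129 -39  16 123] [554.  20.  26.] z [ 0.45  0.08 -0.89] y [-0.04  1.    0.07]
[[-0.2, 0.95, 0.14, 0.0], [-0.2, 0.95, 0.14, 0.0], [-0.2, 0.95, 0.15, 0.0], [-0.2, 0.95, 0.15, 0.0], [-0.2, 0.95, 0.15, 0.0], [-0.2, 0.95, 0.15, 0.0], [-0.2, 0.95, 0.15, 0.0], [-0.2, 0.94, 0.15, 0.0]]
[([0, 0, 23, 60, 928], [281.0, 293.6]), ([70, 0, 30, 60, 1095], [353.6, 291.7]), ([39, 20, 17, 13, 184], [316.9, 296.1]), ([15, 77, 64, 53, 1935], [315.8, 382.6])]
ref [([0, 0, 100, 60, 2571], [319.4, 288.9]), ([38, 42, 17, 13, 178], [316.1, 317.8]), ([14, 76, 65, 54, 1566], [313.7, 383.7])]
```

```bash
python3 - <<'E'
from h import *
import json
a=json.load(open("w5.json"));h=wray((317,296),48,a);y=np.array(a[1])[:,1];d=np.array([y[1],-y[0]])/np.hypot(*y[:2])
c=h[:2]+133*d;m=np.array([665.2,27.3])-c;print("hole",h.round(1),"centre",c.round(1),"move",m.round(1),"TCP",(np.array(a[0])[:2]+m).round(1))
E
```

```text
hole [ 456.7 -285.6   48. ] centre [ 589.6 -283. ] move [ 75.6 310.3] TCP [558.9  25.5]
```

Emit:
move_arm([
  [-0.05,0.25,0.03,0,0],
  [-0.1,0.5,0.07,0,0],
  [-0.1,0.5,0.07,0,0],
  [-0.1,0.5,0.07,0,0],
])

```text
clock: 23.85
tool_pos: [498.6, -215.8, 27.9]
tool_rot: [[-0.903, -0.015, 0.429], [0.002, 0.999, 0.041], [-0.43, 0.038, -0.902]]
wrist_force: [-0.5, -4.3, 3.8]
width: 17.1
finger_force: 52.0
```

```bash
python3 plan.py 548,-30,27 | cut -c1-300
```

```text
[  0.8  14.6  31.7 125.9 -50.3  29.3 162.7] [ 498.6 -215.8   27.9]
548,-30,27 -> [-25  13  31 129 -40  18 131] [548. -30.  27.] z [ 0.44  0.06 -0.89] y [-0.03  1.    0.05]
[[-0.23, 0.95, 0.15, 0.0], [-0.23, 0.95, 0.15, 0.0], [-0.23, 0.95, 0.16, 0.0], [-0.23, 0.95, 0.16, 0.0], [-0.2, 0.83, 0.13, 0.0]]
```

Emit:
move_arm([
  [-0.11,0.5,0.07,0,0],
  [-0.11,0.5,0.07,0,0],
  [-0.11,0.5,0.07,0,0],
  [-0.11,0.5,0.08,0,0],
  [-0.11,0.5,0.08,0,0],
  [-0.11,0.5,0.08,0,0],
])

```text
clock: 24.45
tool_pos: [528.1, -94.6, 27.8]
tool_rot: [[-0.903, -0.016, 0.43], [0.002, 0.999, 0.042], [-0.43, 0.039, -0.902]]
wrist_force: [-0.4, -4.4, 4.5]
width: 17.2
finger_force: 52.1
```

```bash
python3 plan.py 554,25.5,27 | cut -c1-300
```

```text
[-17.1  11.6  31.2 129.3 -41.3  20.8 139.1] [528.1 -94.6  27.8]
554,25.5,27 -> [-37  13  35 128 -33  17 117] [554.  25.  27.] z [ 0.44  0.06 -0.9 ] y [-0.03  1.    0.06]
[[-0.18, 0.95, 0.13, 0.0], [-0.18, 0.95, 0.14, 0.0], [-0.18, 0.95, 0.13, 0.0], [-0.03, 0.15, 0.01, 0.0]]
```

Emit:
move_arm([
  [-0.09,0.5,0.07,0,0],
  [-0.09,0.5,0.07,0,0],
  [-0.09,0.5,0.07,0,0],
  [-0.09,0.5,0.07,0,0],
])

```text
clock: 24.85
tool_pos: [544.9, -14.3, 27.3]
tool_rot: [[-0.902, -0.016, 0.431], [0.003, 0.999, 0.042], [-0.431, 0.039, -0.901]]
wrist_force: [-0.9, -5.0, 6.6]
width: 16.9
finger_force: 52.3
```

```bash
python3 plan.py 555.5,25.5,27 | cut -c1-300
```

```text
[-31.8  12.2  34.2 129.2 -32.7  17.5 120. ] [544.9 -14.3  27.3]
555.5,25.5,27 -> [-38  14  36 128 -31  17 113] [555.  24.  27.] z [ 0.43  0.05 -0.9 ] y [-0.02  1.    0.04]
[[-0.23, 0.95, 0.16, 0.0]]
```

Emit:
move_arm([
  [-0.12,0.45,0.08,0,0],
  [-0.11,0.45,0.07,0,0],
  [-0.02,0.1,0.01,0,0],
  [0,0,0,0,0],
  [0,0,0,0,0],
])

```text
clock: 25.35
tool_pos: [556.0, 27.4, 27.5]
tool_rot: [[-0.902, -0.02, 0.431], [-0.001, 0.999, 0.045], [-0.431, 0.04, -0.901]]
wrist_force: [2.4, 1.7, 5.0]
width: 17.1
finger_force: 51.8
```

```bash
python3 - <<'E'
from h import *
im=manip.read_camera("wrist");s=manip.state();print(np.round(s["tool_pos"],1),np.round(s["wrist_force"],1))
a=[s["tool_pos"],s["tool_rot"]]
g=im[270:400,270:370].astype(int).sum(2);n,l,st,c=cv2.connectedComponentsWithStats((g>200).astype(np.uint8))
print([(st[i].tolist(),(c[i]+270).round(1).tolist()) for i in range(1,n)])
for uv in[(317,296)]:
    h=wray(uv,48,a);y=np.array(a[1])[:,1];d=np.array([y[1],-y[0]])/np.hypot(*y[:2]);print("centre",(h[:2]+133*d).round(1))
im=manip.read_camera("scene");cv2.imwrite("pics/s3.png",im[:,:,::-1])
E
```

```text
[556.   27.4  27.5] [-0.2  1.2  5.2]
[([0, 0, 23, 60, 924], [281.0, 293.6]), ([70, 0, 30, 60, 1100], [353.7, 291.8]), ([39, 20, 17, 13, 183], [316.8, 296.1]), ([15, 78, 64, 52, 1896], [315.6, 382.8])]
centre [661.9  29.3]
```

The pan's centre is about (662,29), 4 mm from the spout point. Releasing, then withdrawing along the tool axis.

Emit:
move_arm([
  [0,0,0,0,0.4],
  [0,0,0,0,0.6],
  [0,0,0,0,1],
  [0,0,0,0,1],
  [0,0,0,0,1],
  [0,0,0,0,1],
])

```text
clock: 26.05
tool_pos: [554.7, 26.6, 26.5]
tool_rot: [[-0.904, -0.019, 0.428], [0.0, 0.999, 0.044], [-0.428, 0.04, -0.903]]
wrist_force: [-0.2, -0.6, -0.2]
width: 85.5
finger_force: 0.0
```

```bash
python3 plan.py 537,27,68 530,-60,90 500,-150,130 | cut -c1-400
```

```text
[-39.2  13.8  36.4 127.9 -29.3  17.3 111.4] [554.7  26.6  26.5]
537,27,68 -> [-46   6  43 129 -15  22  99] [537.  27.  68.] z [ 0.43  0.06 -0.9 ] y [-0.03  1.    0.05]
[[-0.04, 0.04, -0.95, 0.0], [-0.0, 0.02, -0.2, 0.0]]
530,-60,90 -> [-38   3  47 128 -18  27 113] [530. -60.  90.] z [ 0.43  0.05 -0.9 ] y [-0.02  1.    0.04]
[[-0.03, -0.95, -0.31, 0.0], [-0.03, -0.95, -0.3, 0.0], [-0.01, -0.25, -0.07, 0.0]]
500,-150,130 -> [-32  -4  53 125 -15  35 122] [ 500. -150.  130.] z [ 0.43  0.05 -0.9 ] y [-0.02  1.    0.04]
[[0.11, -0.95, -0.58, 0.0], [0.11, -0.95, -0.58, 0.0], [0.03, -0.3, -0.18, 0.0]]
```

Emit:
move_arm([
  [0,0.02,-0.4,0,1],
  [0,0.02,-0.4,0,1],
  [0,0.02,-0.4,0,1],
  [0,0,0,0,1],
  [0,-0.9,-0.3,0,1],
  [0,-0.9,-0.3,0,1],
  [0,-0.9,-0.3,0,1],
  [0.1,-0.9,-0.55,0,1],
  [0.1,-0.9,-0.55,0,1],
  [0,0,0,0,1],
  [0,0,0,0,1],
])

```text
clock: 27.15
tool_pos: [496.5, -157.0, 131.8]
tool_rot: [[-0.903, -0.017, 0.429], [0.002, 0.999, 0.044], [-0.43, 0.041, -0.902]]
wrist_force: [0.4, 0.8, -0.6]
width: 85.0
finger_force: 0.0
```

```bash
python3 - <<'E'
from h import *
s=manip.state();print(np.round(s["tool_pos"],1),np.round(s["wrist_force"],1))
im=manip.read_camera("scene");crop(im,220,120,270,220,2.7,"pics/s4.png")
E
```

```text
[ 496.5 -157.   131.8] [ 0.4  0.8 -0.6]
```

View pics/s4.png

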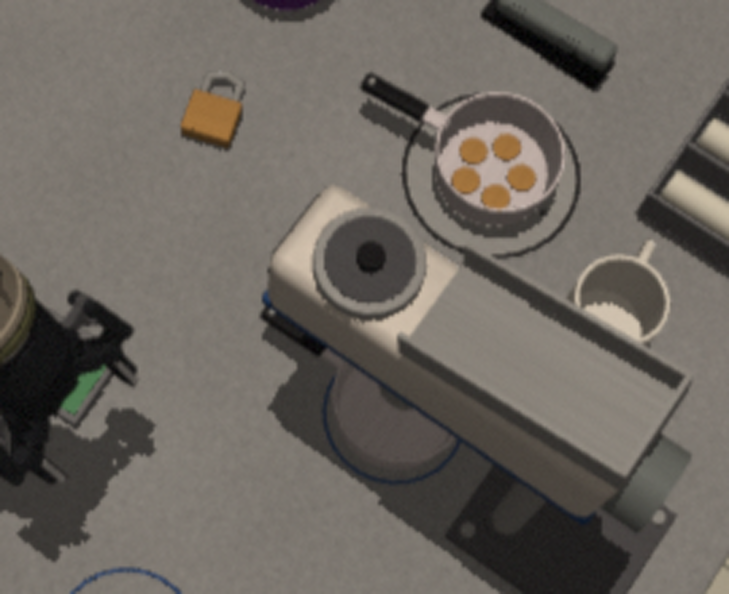

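The token pan stands on the plate with its rim at (500,152), unchanged since release, and all five tokens in it. The empty pan sits inside its ring at about (393,415), and the arm is clear. Handing in.

```bash
python3 -c "
from workcell import manip
print(manip.finish_job())"
```

```text
the job is handed in; nothing more can be done
None
```

The job is handed in, with no verdict returned: by my camera measurements the token pan is about 3 mm from the weigh plate's centre with all five tokens in it, the empty pan is about 4 mm from the spout point, both are let go, and the arm is clear.

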